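# Isolate the tile saw, unload it and scrape its deck clear

### The job

The cutting is done: first turn the tile saw's isolator to off, then lift the finished strips off the deck and lay them flat on the drying board, and only then take the scraper block from its tray and sweep every offcut off the deck's open left edge into the tub, pushing the sharp offcuts with the block only, never with the gripper. Then stand the scraper upright in the middle of its tray again and let go of it, and last turn the isolator fully back on. Do not knock the tape measure, mug or pencil about.

Things in the scene. Friction and masses are not known exactly. Their poses are not given: they have to be found in the camera images.
- saw: Bench wet tile saw, fixed. Origin on the bench below the centre of its flat steel deck; z up, x along the blade away from the robot at yaw 0, y to the left. Deck 360 (x) x 380 (y) mm, 12 mm thick, its top 180 mm above the bench. Rails 14 mm high run along its front and rear edges (inner faces at x = +-168 mm). Right of the blade a rip fence (y = -164 to -146 mm) stands 44 mm above the deck.
- deck (a point): Point on top of the saw deck, at (0, +50, +180) mm in the saw's frame, same axes: near the middle of the open area, 269 mm wide in y, between the blade guard and the deck's left edge, where the finished strips and the offcuts lie.
- guard (a point): Top of the fixed grey blade guard, at (0, -90, +235) mm in the saw's frame: a bar 190 mm long (x), 22 mm wide (y), reaching 55 mm above the deck, over the blade; a steel post at its rear end reaches x = +135 mm and 50 mm above the deck.
- open_edge (a point): Middle of the deck's left edge, at deck height, (0, +190, +180) mm in the saw's frame. This edge has no rail: offcuts pushed over it fall into the tub.
- tub: Black open plastic offcut tub, fixed, standing on the bench under the deck's overhanging left edge: 380 (x) x 220 (y) x 135 (z) mm outside, walls 5 mm. Origin under its centre, 260 mm to the left (+y) of the saw's origin, axes as the saw's. The deck's open edge stands 40 mm inside the tub's near wall, so what is pushed over it drops in.
- tray: Low grey plastic tray for the scraper, fixed on the bench: 170 (x, its long axis) x 84 (y) x 18 (z) mm outside, walls and floor 4 mm, so the inside is 162 x 76 mm. Origin under its centre.
- scraper: Scraper block, loose, standing in the tray: a black rubber pad 110 (x) x 34 (y) x 18 (z) mm with an upright wooden grip on it, 86 (x) x 22 (y) mm, from 18 to 80 mm above the underside, to be gripped across its 22 mm. Origin at the centre of the pad's underside, z up through the grip. Either long edge scrapes. About 0.28 kg (+-30 %).
- isolator: Grey rotary isolator box screwed flat to the bench, fixed: 80 (x) x 110 (y) x 62 (z) mm. Origin under its centre, which lies on the handle's vertical axis. A ring mark at its +y side is OFF, a bar mark at its +x side is ON.
- handle (a joint): Angle of the isolator's handle: 0 = ON (the wing and its white pointer lie along the box's +x, as at the start), 1.571 = OFF (pointer along the box's +y): counter-clockwise from above towards OFF. Firm stops at both ends; a spring detent draws it to the nearer end from either side of half-way and takes about 0.17 N m to leave.
- grip (a point): Point on the handle's axis at the height to grip, 86 mm above the bench; its axes turn with the handle, x along the wing towards the pointer. The wing is a straight black bar 60 mm long, 14 mm thick (grip across this), from 70 to 98 mm above the bench, on a round disc 52 mm across.
- offcut1: Terracotta tile offcut, loose, 34 x 22 x 9 mm (x, y, z), lying flat on the saw deck; about 15 g; origin at the centre of its underside. May be absent.
- offcut2: Terracotta tile offcut, loose, 30 x 26 x 9 mm (x, y, z), lying flat on the saw deck; about 15 g; origin at the centre of its underside. May be absent.
- offcut3: Terracotta tile offcut, loose, 28 x 24 x 9 mm (x, y, z), lying flat on the saw deck; about 13 g; origin at the centre of its underside. May be absent.
- offcut4: Terracotta tile offcut, loose, 34 x 20 x 9 mm (x, y, z), lying flat on the saw deck; about 13 g; origin at the centre of its underside. May be absent.
- offcut5: Terracotta tile offcut, loose, 26 x 26 x 9 mm (x, y, z), lying flat on the saw deck; about 13 g; origin at the centre of its underside. May be absent.
- strip1: Finished terracotta border strip, loose, 70 x 30 x 9 mm (x, y, z), lying flat on the saw deck among the smaller offcuts; about 42 g; origin at the centre of its underside. May be absent.
- strip2: Finished terracotta border strip, loose, 70 x 30 x 9 mm (x, y, z), lying flat on the saw deck among the smaller offcuts; about 42 g; origin at the centre of its underside. May be absent.
- strip3: Finished terracotta border strip, loose, 70 x 30 x 9 mm (x, y, z), lying flat on the saw deck among the smaller offcuts; about 42 g; origin at the centre of its underside. May be absent.
- board: Drying board for finished strips: a black-topped wooden board fixed flat on the bench, 180 (x) x 100 (y) x 10 (z) mm. Origin under its centre. Bare at the start.
- tape: Bystander: a yellow tape measure, 72 x 40 x 66 mm, loose; origin at the centre of its underside.
- mug: Bystander: a white mug, 82 mm across, 92 mm high, loose; origin at the centre of its underside.
- pencil: Bystander: a flat red carpenter's pencil, 185 x 14 x 8 mm, loose; origin at the centre of its underside.

How it is judged:
By the outcome, as a careful person would: the job done as asked, in the order asked, and still so for the second after the job is handed in, with the robot touching nothing.
Of offcut1, offcut2, offcut3, offcut4, offcut5 only 3 to 5 are there at a start; the rules pass over those that are not, and their reading is None.
Of strip1, strip2, strip3 only 2 to 3 are there at a start; the rules pass over those that are not, and their reading is None.
At some moment in a run one of offcut1, offcut2, offcut3, offcut4, offcut5 may be knocked a few centimetres aside while the robot is not near it.
Once in a run the grip may slacken for a moment while it holds something.
It also fails if it takes over 210 s, if anything falls off the work surface, if the arm or the gripper's body presses on something with over 40 N, if the wrist force passes 120 N, or if a joint passes its speed limit or range.

### The arm

A 6-joint arm with a two-finger parallel gripper is mounted at the origin on the work surface. World frame = base frame: x ahead of the robot, y to its left, z up, the work surface at z = 0. Lengths are in m, angles in rad, forces in N, time in s.
With the tool pointing down it reaches from about 0.35 to 0.975 m from the base axis. Payload 7.1 kg.
Tool frame: the origin (TCP) lies where the fingers leave the gripper's body, on its centre line; the fingertips stand 80 mm ahead of it and the grasp point (between the pads) lies 61 mm ahead of it (bot.grip_depth is the distance from the TCP to the grasp point, in m); z points along the fingers, y is the line along which they close (so a half turn about z gives the same grasp; the last joint's range is limited). The gripper opens to 88 mm and grips with 3 to 60 N. Pads are 20 mm wide; open, the fingers measure 115 mm over their backs; the gripper's body (75 mm by 178 mm) begins 61 mm behind the grasp point.
Start: joints at [1.153, 0.423, 1.63, -0, 1.089, -0.019], TCP at [0.243, 0.576, 0.303] pointing down, gripper open.
Joint ranges: [-3, 3], [-0.9, 2.11], [0.09, 2.58], [-1.31, 4.45], [0.11, 2.69], [-2.54, 2.54]. Speed limits (rad/s): [2.39, 2.39, 3.01, 3.14, 3.14, 3.14].

### API

Orientations are given as [roll, pitch, yaw] about the fixed x, y, z axes, in that order (R = Rz(yaw) Ry(pitch) Rx(roll)).
In Python, from rig import bot gives the robot as it stands.
- The arm moves only by the tool servo_tool, never from a script. Its argument "rows" is a list of rows, each a list of 7 numbers: the shift along the tool's x, y, z each as a share of 100 cm, from -1 to 1, then the turn, a rotation vector about the tool's x, y, z each as a share of 180 degrees, from -1 to 1, then the gripper's target within -1 to 1 (fully open at 1, half-way at 0, shut at -1). In form: [[dx, dy, dz, wx, wy, wz, hand], ...]. A call has 1 to 5 rows; each row is the pose to reach, as a shift and turn from the pose commanded when the call began, along the tool's axes at that moment, turning the shorter way round; what a row does not reach only later rows make up. A row lasts 1/8 s, in which the tool goes at most 62.5 mm and 10.7 degrees, less where a joint would pass 70% of its speed; a pose out of reach is approached as far as the arm can. A call with a number of a shift or a turn outside -1 to 1 is refused whole. A call with a gripper value outside its range is refused whole. The fingers move at their own pace and stop on an object; "force" is the grip in N (left out, the last holds). Time passes only in rows, so rows that repeat a pose let the fingers close. It gives the time, the measured TCP pose, the force, the opening and the grip force at its end, in the units of the state.
- bot.observe(): the state, without advancing time (a new reading comes with each control period).
- bot.snapshot(name): name is "scene" or "top" or "wrist"; returns a dict with "pixels" (384x512x3 uint8, red, green, blue), "depth" (384x512 float32, m along the optical axis (not along the pixel's ray), 0 where there is no reading), "fov_y" (degrees; the focal length in pixels is half the picture's height over the tangent of half this angle, whatever the lens; pixels are square), "cx", "cy" (the principal point, pixels), "k1" (the pictures are not rectified: a ray, as slopes to the right and down, at radius r is drawn at 1 + k1 r^2 times it, then the intrinsics apply), "cam_to_world" (4x4, takes a point from camera to world coordinates); the wrist camera has in their place "T_tool_cam" (4x4, takes a point from camera to tool coordinates, whose origin is the TCP and whose axes are the flange's). Camera axes: x right, y up, looking along -z (the intrinsics and any distortion apply to the point x, -y, -z); pixel columns grow to the right and rows downward; lengths in m; the calibration is good to about 2 mm. A picture is of the moment at which its call begins: read the wrist's pose just before it.
- bot.sign_off(): hands the job in; it is judged then, once.
The state is a dict: "t": time; "joint_positions": joint angles; "qd": joint speeds; "tau": joint torques, N m; "ee_pos": TCP position; "eef_rot": TCP orientation; "wrist_force": force on the tool from outside, world axes, zero at the start; "wrist_torque": the same for the moment, N m; "width": opening from 0.0 (shut) to 1.0 (fully open); "finger_force": force on a finger pad.
Only numpy, scipy, OpenCV 4.12 (cv2) and the standard library are available. Lean on these libraries where they do the work, as an engineer would, in place of code of your own. Each camera call takes 0.05 s, during which the arm holds its last target. There are 200 camera calls.

## Working session

There is one attempt and no reset: what is moved stays moved. The work goes in short steps, Python scripts to look and compute and a tool call to move; the robot and the scene stay as the last step left them, time stands still between calls to the robot, and variables do not carry over. Pictures are saved under pics/ and viewed, at most 14 in all, crops included, and the job is handed in when it is done.

Besides the shell and the picture viewer there is one more tool, called after "Request:" as name(argument=value, ...), one argument or row to a line, values as JSON. servo_tool: Moves the arm, as the interface text tells. Shift numbers are shares of 100 cm and turn numbers shares of 180 degrees, none past 1 either way. Its arguments: {"type":"object","properties":{"rows":{"type":"array"},"force":{"type":"number"}},"required":["rows"]}

```bash
ls; mkdir -p pics
cat > h.py <<'E'
import numpy as np, cv2
from rig import bot
from scipy.spatial.transform import Rotation as R
def snap(n):
    o=bot.observe(); s=bot.snapshot(n)
    if n=='wrist':
        T=np.eye(4);T[:3,:3]=R.from_euler('xyz',o['eef_rot']).as_matrix();T[:3,3]=o['ee_pos']
        s['cam_to_world']=T@s['T_tool_cam']
    return s
def cloud(s):
    h,w=s['depth'].shape; f=h/2/np.tan(np.radians(s['fov_y'])/2)
    K=np.array([[f,0,s['cx']],[0,f,s['cy']],[0,0,1]])
    v,u=np.mgrid[:h,:w]; p=cv2.undistortPoints(np.stack([u,v],-1).reshape(-1,1,2).astype(np.float64),K,np.array([s['k1'],0,0,0,0.])).reshape(h,w,2)
    d=np.stack([p[...,0],-p[...,1],-np.ones((h,w))],-1)
    M=s['cam_to_world']; return d@M[:3,:3].T, M[:3,3], s['depth'][...,None]*(d@M[:3,:3].T)+M[:3,3]
def plane(s,u,v,z):
    d,o,_=cloud(s); r=d[int(v),int(u)]; return o+r*(z-o[2])/r[2]
def save(s,n): cv2.imwrite('pics/'+n,s['pixels'][...,::-1])
E
python3 - <<'E'
from h import *
o=bot.observe();print({k:np.round(v,3).tolist() for k,v in o.items()}, bot.grip_depth)
ims=[]
for n in ['top','scene']:
    s=snap(n); save(s,n+'0.png'); np.save(n+'0.npy',s,allow_pickle=True); print(n,np.round(s['cam_to_world'],3).tolist(),s['fov_y'],s['k1'])
E
```

```text
pics
{'t': 0.0, 'joint_positions': [1.153, 0.424, 1.631, -0.0, 1.089, -0.019], 'qd': [0.001, 0.0, 0.0, 0.002, -0.002, 0.0], 'tau': [-0.001, -54.463, -27.367, 0.064, 0.023, -0.0], 'ee_pos': [0.242, 0.576, 0.302], 'eef_rot': [-3.14, -0.0, 2.743], 'wrist_force': [-0.892, 0.038, 0.105], 'wrist_torque': [-0.029, -0.015, -0.006], 'finger_force': 0.0, 'width': 1.001} 0.0613
top [[-0.005, 0.997, -0.079, 0.507], [-1.0, -0.006, -0.01, -0.04], [-0.01, 0.079, 0.997, 1.208], [0.0, 0.0, 0.0, 1.0]] 51.91304137095732 0.04358011461501804
scene [[-0.809, -0.497, 0.312, 1.085], [0.587, -0.685, 0.431, 0.632], [-0.0, 0.532, 0.846, 1.485], [0.0, 0.0, 0.0, 1.0]] 43.71144726381516 0.05805420645423385
```

View pics/top0.png

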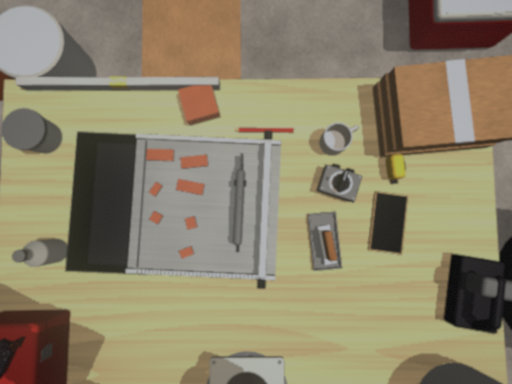

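View pics/scene0.png

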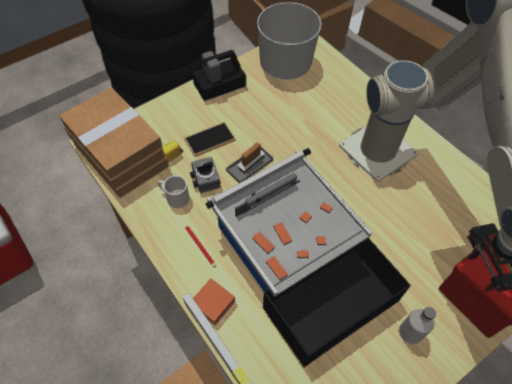

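The top view shows three strips at about (160,155), (194,161) and (190,186), and four offcuts at (155,188), (156,217), (191,222) and (186,252). The isolator is at (340,182), the tray and scraper at (324,240), and the board at (388,222). The mug (336,137), pencil (265,130) and tape (397,167) stand at the far side. The scene view agrees.

```bash
cat >> h.py <<'E'
def rects(s,mask,z,amin=20,P=None):
    """min-area rects in world mm of contours of mask cast to plane z"""
    d,o,P=cloud(s); out=[]
    for c in cv2.findContours(mask.astype(np.uint8),cv2.RETR_EXTERNAL,cv2.CHAIN_APPROX_NONE)[0]:
        if cv2.contourArea(c)<amin: continue
        r=d[c[:,0,1],c[:,0,0]]; w=(o+r*((z-o[2])/r[:,2])[:,None])[:,:2]*1000
        (cx,cy),(a,b),th=cv2.minAreaRect(w.astype(np.float32))
        if a<b: a,b,th=b,a,th+90
        m=np.zeros(mask.shape,np.uint8);cv2.drawContours(m,[c],-1,1,-1)
        q=P[m>0]
        out.append([round(float(x),1) for x in (cx,cy,a,b,(th+90)%180-90,1000*np.median(q[:,2]),*c[:,0].mean(0))])
    return out
def terr(s):
    h=cv2.cvtColor(s['pixels'],cv2.COLOR_RGB2HSV); return ((h[...,0]<12)|(h[...,0]>172))&(h[...,1]>120)&(h[...,2]>90)
E
python3 - <<'E'
from h import *
for n in ['top','scene']:
    s=np.load(n+'0.npy',allow_pickle=True).item()
    print(n)
    for r in rects(s,terr(s),.189,12): print(r)
    _,_,P=cloud(s); z=P[...,2]
    if n=='top':
        hs=cv2.cvtColor(s['pixels'],cv2.COLOR_RGB2HSV)
        for nm,(u0,v0,u1,v1),m,zz in [('board',(360,180,420,265),hs[...,2]<50,.01),('tray',(300,205,350,280),hs[...,1]<60,.018),('iso',(310,155,366,210),(z>.045)&(z<.07),.062),('wing',(310,155,366,210),z>.085,.098),('grip',(300,205,350,280),z>.06,.08),('deck',(120,120,290,290),(z>.165)&(z<.2),.18),('tub',(60,120,140,285),(z>.12)&(z<.145),.135)]:
            k=np.zeros(z.shape,bool);k[v0:v1,u0:u1]=1
            print(nm,rects(s,k&m,zz,30))
E
```

```text
top
[184.1, 553.5, 142.9, 94.6, 3.7, 189.7, 19.5, 351.6]
[428.9, 147.7, 29.1, 16.6, -68.7, 188.4, 185.8, 251.8]
[503.5, 136.7, 23.9, 20.5, 14.5, 188.7, 190.5, 222.5]
[517.5, 226.8, 21.4, 21.4, -30.4, 189.1, 155.6, 217.1]
[591.1, 229.0, 28.4, 15.8, -34.9, 189.3, 155.1, 188.8]
[596.2, 139.6, 64.3, 24.4, 78.3, 189.1, 189.5, 186.5]
[662.7, 129.7, 64.5, 25.5, -84.3, 189.2, 193.7, 161.2]
[680.5, 218.8, 65.4, 23.7, 89.7, 189.1, 159.3, 154.4]
[744.9, -58.1, 138.8, 8.0, 89.5, 8.3, 265.3, 129.7]
[820.0, 118.8, 93.0, 87.5, 13.9, 51.3, 198.1, 102.3]
board [[500.3, -428.2, 161.4, 81.5, -8.4, 10.2, 388.5, 222.9]]
tray [[447.3, -235.3, 172.2, 87.6, 5.2, 7.8, 324.5, 240.9]]
iso [[615.7, -274.3, 111.9, 81.4, 70.8, 63.0, 339.7, 182.9]]
wing [[615.7, -275.8, 59.3, 15.0, -19.4, 96.9, 342.5, 181.5]]
grip [[436.6, -238.0, 85.8, 27.2, 10.1, 82.7, 329.7, 245.2]]
deck [[547.5, 101.7, 383.4, 363.6, 86.9, 180.9, 204.5, 207.0]]
tub [[561.7, 376.2, 382.2, 189.7, -2.7, 132.9, 87.9, 204.8]]
scene
[237.9, 653.8, 77.5, 65.0, 37.3, 190.9, 502.3, 299.1]
[886.1, 192.9, 94.8, 94.5, -73.7, 50.4, 213.6, 301.0]
[147.4, 604.2, 25.5, 19.4, 63.4, 191.7, 504.7, 268.4]
[678.3, 219.5, 68.7, 28.3, 87.9, 188.8, 276.3, 267.3]
[212.1, 560.9, 96.0, 83.0, -85.6, 190.6, 475.1, 270.4]
[166.0, 568.2, 74.9, 7.8, 67.6, 191.3, 490.0, 262.5]
[589.1, 229.2, 30.6, 16.3, -35.9, 189.2, 302.2, 253.4]
[514.5, 227.8, 23.8, 20.3, -35.9, 189.4, 320.9, 240.0]
[660.0, 130.5, 68.1, 27.5, -84.5, 188.7, 263.0, 242.0]
[820.5, 22.8, 147.3, 11.0, 88.9, 7.2, 199.2, 244.5]
[593.7, 140.3, 68.5, 28.7, 78.6, 188.8, 282.2, 233.0]
[500.2, 137.8, 28.7, 22.8, 11.2, 188.4, 305.5, 216.6]
[425.4, 148.6, 30.7, 19.8, -67.7, 189.3, 326.0, 207.0]
```

```bash
cat >> h.py <<'E'
def pose(x,y,z,yaw): # mm, deg ; TCP pose, pointing down
    T=np.eye(4);T[:3,:3]=(R.from_euler('z',yaw,degrees=True)*R.from_euler('x',180,degrees=True)).as_matrix();T[:3,3]=np.array([x,y,z])/1000;return T
def plan(wps,start=None):
    if start is None:
        o=bot.observe();T=np.eye(4);T[:3,:3]=R.from_euler('xyz',o['eef_rot']).as_matrix();T[:3,3]=o['ee_pos']
        print('now',np.round(o['ee_pos'],4).tolist(),np.round(np.degrees(o['eef_rot']),1).tolist(),'w',round(float(o['width']),3),'t',round(float(o['t']),1))
    else: T=pose(*start)
    for w in wps:
        W=pose(*w);D=np.linalg.inv(T)@W
        rv=R.from_matrix(D[:3,:3]).as_rotvec()/np.pi
        n=max(np.linalg.norm(D[:3,3])/.0625,np.linalg.norm(rv)*180/10.7)
        print(w,np.round(D[:3,3],3).tolist(),np.round(rv,3).tolist(),'rows>=%.1f'%n);T=W
E
python3 - <<'E'
from h import *
plan([(330,360,400,115),(420,130,400,72),(520,-100,400,30),(600,-275,330,-19.3)])
s=np.load('scene0.npy',allow_pickle=True).item()
cv2.imwrite('pics/iso.png',cv2.resize(s['pixels'][125:200,150:290,::-1],None,fx=5,fy=5,interpolation=cv2.INTER_CUBIC))
E
```

```text
now [0.2425, 0.5756, 0.302] [-179.9, -0.0, 157.1] w 0.999 t 0.1
(330, 360, 400, 115) [-0.164, -0.165, -0.098] [-0.0, 0.0, 0.234] rows>=4.0
(420, 130, 400, 72) [-0.246, -0.016, 0.0] [0.0, -0.0, 0.239] rows>=4.0
(520, -100, 400, 30) [-0.188, 0.166, 0.0] [-0.0, -0.0, 0.233] rows>=4.0
(600, -275, 330, -19.3) [-0.018, 0.192, 0.07] [0.0, -0.0, 0.274] rows>=4.6
```

View pics/iso.png

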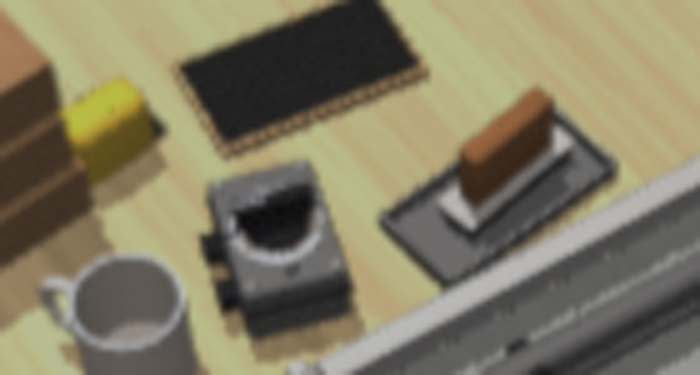

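The scene crop shows the wing on the isolator, the scraper standing in its tray and the bare board, but the isolator's marks cannot be read at this size. I'll go over the isolator and look with the wrist camera.

Request:
servo_tool(
  rows=[
    [-0.164,-0.165,-0.098,0,0,0.234,0],
    [-0.164,-0.165,-0.098,0,0,0.234,0],
    [-0.164,-0.165,-0.098,0,0,0.234,0],
    [-0.164,-0.165,-0.098,0,0,0.234,0],
    [-0.164,-0.165,-0.098,0,0,0.234,0],
  ],
)

```text
t: 0.72
ee_pos: [0.3309, 0.3579, 0.4024]
eef_rot: [3.139, -0.001, 2.003]
wrist_force: [-0.1, 1.0, 0.3]
width: 0.508
finger_force: 0.0
```

Request:
servo_tool(
  rows=[
    [-0.246,-0.016,0,0,0,0.239,0],
    [-0.246,-0.016,0,0,0,0.239,0],
    [-0.246,-0.016,0,0,0,0.239,0],
    [-0.246,-0.016,0,0,0,0.239,0],
    [-0.246,-0.016,0,0,0,0.239,0],
  ],
)

```text
t: 1.35
ee_pos: [0.4202, 0.1281, 0.4001]
eef_rot: [-3.141, 0.001, 1.251]
wrist_force: [-0.1, 0.2, -0.1]
width: 0.503
finger_force: 0.0
```

Request:
servo_tool(
  rows=[
    [-0.188,0.166,0,0,0,0.233,0],
    [-0.188,0.166,0,0,0,0.233,0],
    [-0.188,0.166,0,0,0,0.233,0],
    [-0.188,0.166,0,0,0,0.233,0],
    [-0.188,0.166,0,0,0,0.233,0],
  ],
)

```text
t: 1.98
ee_pos: [0.5207, -0.101, 0.3996]
eef_rot: [-3.141, 0.001, 0.523]
wrist_force: [-0.4, 0.2, 0.3]
width: 0.505
finger_force: 0.0
```

Request:
servo_tool(
  rows=[
    [-0.018,0.192,0.07,0,0,0.274,0],
    [-0.018,0.192,0.07,0,0,0.274,0],
    [-0.018,0.192,0.07,0,0,0.274,0],
    [-0.018,0.192,0.07,0,0,0.274,0],
    [-0.018,0.192,0.07,0,0,0.274,0],
  ],
)

```text
t: 2.6
ee_pos: [0.6006, -0.2732, 0.3284]
eef_rot: [-3.141, 0.003, -0.337]
wrist_force: [-0.3, -0.1, 0.5]
width: 0.5
finger_force: 0.0
```

Run:
```python
from h import *
s=snap('wrist'); save(s,'w1.png'); _,_,P=cloud(s); z=P[...,2]
print(rects(s,(z>.088)&(z<.11),.098,100), rects(s,(z>.05)&(z<.068),.062,500))
plan([(616,-275,147,-19.3)])
```

```text
[[622.1, -74.5, 162.9, 26.4, 2.3, 99.6, 65.3, 210.7], [617.1, -278.0, 59.3, 13.4, -19.1, 97.0, 255.5, 155.8], [708.3, -419.9, 16.6, 13.0, -88.9, 99.5, 375.3, 6.6], [734.7, -264.8, 78.6, 59.0, 70.4, 91.4, 196.4, 40.6]] [[609.7, -77.7, 184.9, 21.7, 1.7, 59.5, 88.8, 205.2], [617.3, -278.4, 108.3, 79.3, 71.6, 61.4, 255.6, 147.8], [675.9, -434.2, 92.7, 67.3, -5.6, 63.6, 386.0, 33.1]]
now [0.6005, -0.2726, 0.3289] [-179.9, 0.2, -19.5] w 0.502 t 2.6
(616, -275, 147, -19.3) [0.016, -0.003, 0.182] [-0.0, 0.001, -0.001] rows>=2.9
```

View pics/w1.png

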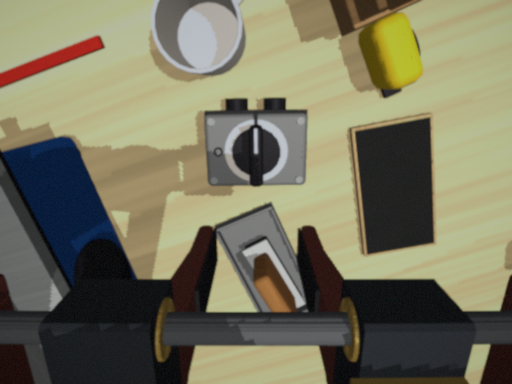

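The wrist view shows the ring (OFF) mark to the left at (218,152) and the pointer up, so the box's yaw is about -19° and the isolator's centre is about (617,-277). I'll go down, grip the wing, turn it 90° counter-clockwise and let go.

Request:
servo_tool(
  rows=[
    [0.017,-0.001,0.17,0,0,0,0],
    [0.017,-0.001,0.177,0,0,0,0],
    [0.017,-0.001,0.177,0,0,0,0],
    [0.017,-0.001,0.177,0,0,0,0],
    [0.017,-0.001,0.177,0,0,0,-1],
  ],
  force=30,
)

```text
t: 3.28
ee_pos: [0.6168, -0.277, 0.1533]
eef_rot: [-3.141, 0.001, -0.331]
wrist_force: [0.0, 0.8, 0.8]
width: 0.425
finger_force: 0.0
```

Request:
servo_tool(
  rows=[
    [0,0,0,0,0,0,-1],
    [0,0,0,0,0,0,-1],
    [0,0,0,0,0,0,-1],
    [0,0,0,0,0,0,-1],
    [0,0,0,0,0,0,-1],
  ],
)

```text
t: 3.9
ee_pos: [0.6165, -0.2779, 0.1538]
eef_rot: [-3.14, 0.0, -0.335]
wrist_force: [2.7, 5.6, 0.5]
width: 0.162
finger_force: 30.0
```

Request:
servo_tool(
  rows=[
    [0,0,0,0,0,-0.05,-1],
    [0,0,0,0,0,-0.1,-1],
    [0,0,0,0,0,-0.15,-1],
    [0,0,0,0,0,-0.2,-1],
    [0,0,0,0,0,-0.25,-1],
  ],
)

```text
t: 4.53
ee_pos: [0.6165, -0.2769, 0.1538]
eef_rot: [-3.138, -0.002, 0.455]
wrist_force: [1.6, 12.4, 3.4]
width: 0.155
finger_force: 30.0
```

Request:
servo_tool(
  rows=[
    [0,0,0,0,0,-0.05,-1],
    [0,0,0,0,0,-0.1,-1],
    [0,0,0,0,0,-0.15,-1],
    [0,0,0,0,0,-0.2,-1],
    [0,0,0,0,0,-0.25,-1],
  ],
)

```text
t: 5.15
ee_pos: [0.6158, -0.2762, 0.1537]
eef_rot: [-3.138, -0.004, 1.24]
wrist_force: [-1.7, 14.7, 5.5]
width: 0.159
finger_force: 30.0
```

Request:
servo_tool(
  rows=[
    [0,0,0,0,0,0,-1],
    [0,0,0,0,0,0,0],
    [0,0,0,0,0,0,0],
    [0,0,0,0,0,0,0],
    [0,0,-0.06,0,0,0,0],
  ],
)

```text
t: 5.78
ee_pos: [0.6135, -0.2786, 0.2092]
eef_rot: [-3.132, -0.001, 1.234]
wrist_force: [0.9, -0.6, 0.8]
width: 0.495
finger_force: 0.0
```

Request:
servo_tool(
  rows=[
    [0,0,-0.06,0,0,0,0],
    [0,0,-0.12,0,0,0,0],
    [0,0,-0.18,0,0,0,0],
    [0,0,-0.18,0,0,0,0],
  ],
)

```text
t: 6.28
ee_pos: [0.6177, -0.2805, 0.4002]
eef_rot: [3.131, 0.001, 1.234]
wrist_force: [0.3, -1.4, -0.6]
width: 0.502
finger_force: 0.0
```

Run:
```python
from h import *
s=snap('wrist'); save(s,'w2.png'); _,_,P=cloud(s); z=P[...,2]
print(rects(s,(z>.088)&(z<.11),.098,100))
s=snap('top')
for r in rects(s,terr(s),.189,12):
    if 150<r[5]<200: print(r)
_,_,P=cloud(s);z=P[...,2]
k=np.zeros(z.shape,bool);k[:,290:345]=1
print(bot.observe()['t'], bot.observe()['joint_positions'])
plan([(617,-80,385,40),(605,120,385,0),(661,130,330,5.6)])
```

```text
[[808.1, -409.5, 213.7, 20.6, 6.0, 99.8, 429.1, 202.9], [615.6, -276.9, 59.4, 13.1, 70.7, 97.0, 250.7, 154.3], [744.2, -266.4, 80.0, 79.0, -16.1, 32.3, 352.3, 108.9], [444.2, -64.8, 82.0, 7.3, -2.5, 98.1, 33.2, 23.6], [523.8, -77.8, 77.0, 7.7, -3.6, 99.2, 105.0, 8.6]]
[186.4, 557.3, 142.5, 98.2, -0.7, 189.5, 18.6, 353.2]
[428.6, 147.6, 28.9, 16.9, -70.9, 189.1, 185.8, 251.9]
[503.5, 136.7, 23.9, 20.5, 14.5, 189.5, 190.5, 222.5]
[517.5, 226.8, 21.4, 21.4, -30.4, 189.0, 155.6, 217.1]
[591.2, 228.6, 28.9, 15.7, -36.2, 189.5, 155.2, 188.7]
[596.2, 139.3, 64.8, 24.4, 78.3, 189.6, 189.6, 186.5]
[662.7, 129.7, 64.6, 25.4, -84.6, 189.3, 193.7, 161.2]
[680.5, 218.8, 65.4, 23.7, 89.7, 189.0, 159.3, 154.4]
6.375 [-4.43660686e-01  4.18845949e-01  1.42005064e+00 -1.14521207e-04
  1.30172976e+00 -1.07329967e-01]
now [0.6159, -0.2796, 0.394] [179.9, 0.0, 70.7] w 0.502 t 6.4
(617, -80, 385, 40) [0.189, -0.065, 0.009] [0.0, -0.0, 0.171] rows>=3.2
(605, 120, 385, 0) [0.119, -0.161, 0.0] [-0.0, -0.0, 0.222] rows>=3.7
(661, 130, 330, 5.6) [0.056, -0.01, 0.055] [-0.0, 0.0, -0.031] rows>=1.3
```

Run:
```python
from h import *
plan([(625,-80,390,80),(630,90,390,90)])
```

```text
now [0.6159, -0.2796, 0.394] [179.9, 0.0, 70.7] w 0.502 t 6.4
(625, -80, 390, 80) [0.191, -0.057, 0.004] [0.0, 0.0, -0.051] rows>=3.2
(630, 90, 390, 90) [0.168, -0.025, 0.0] [0.0, 0.0, -0.056] rows>=2.7
```

Request:
servo_tool(
  rows=[
    [0.191,-0.057,0.004,0,0,-0.051,0],
    [0.191,-0.057,0.004,0,0,-0.051,0],
    [0.191,-0.057,0.004,0,0,-0.051,0],
    [0.191,-0.057,0.004,0,0,-0.051,0],
  ],
)

```text
t: 6.88
ee_pos: [0.6244, -0.0769, 0.3871]
eef_rot: [-3.137, -0.0, 1.399]
wrist_force: [0.0, 0.0, -0.6]
width: 0.5
finger_force: 0.0
```

Request:
servo_tool(
  rows=[
    [0.168,-0.025,0,0,0,-0.056,0],
    [0.168,-0.025,0,0,0,-0.056,0],
    [0.168,-0.025,0,0,0,-0.056,0],
    [0.168,-0.025,0,0,0,-0.056,0],
    [0.168,-0.025,0,0,0,-0.056,0],
  ],
)

```text
t: 7.5
ee_pos: [0.6299, 0.0884, 0.3884]
eef_rot: [-3.14, 0.001, 1.571]
wrist_force: [0.9, -0.3, -0.7]
width: 0.505
finger_force: 0.0
```

Run:
```python
from h import *
s=snap('wrist'); save(s,'w3.png')
for r in rects(s,terr(s),.189,60): print(r)
plan([(661,130,300,95.5),(661,130,262,95.5)])
```

```text
[726.5, 33.3, 92.0, 5.8, 87.9, 8.2, 358.7, 235.7]
[503.2, 136.7, 29.8, 24.8, 13.5, 188.5, 108.8, 127.1]
[661.8, 129.1, 68.6, 29.1, -84.2, 188.6, 293.7, 134.0]
[428.6, 147.3, 33.5, 21.8, -69.6, 188.3, 20.4, 114.8]
[595.8, 138.9, 68.4, 28.9, 78.5, 188.5, 216.9, 122.5]
[781.6, 149.2, 79.4, 68.7, 14.8, 50.7, 436.0, 107.9]
[679.5, 208.6, 50.8, 29.3, 87.8, 188.6, 319.6, 33.9]
[591.3, 227.8, 33.4, 19.4, -34.0, 188.4, 207.2, 11.3]
[517.2, 226.0, 25.3, 24.9, -30.0, 188.5, 112.0, 13.7]
now [0.63, 0.0879, 0.3886] [-179.9, 0.0, 89.9] w 0.502 t 7.5
(661, 130, 300, 95.5) [0.042, 0.031, 0.089] [-0.001, 0.0, -0.031] rows>=1.6
(661, 130, 262, 95.5) [0.0, 0.0, 0.038] [0.0, -0.0, 0.0] rows>=0.6
```

View pics/w3.png

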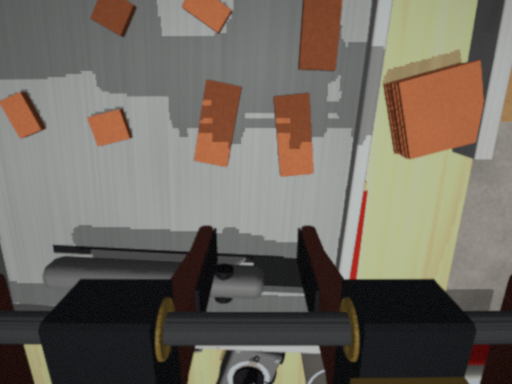

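The wrist view shows all three strips clearly at (217,122), (293,134) and (320,34), and four offcuts. All have tops at 188.5 mm, as expected. I'll grasp strip B at (661.5,129.5) first.

Request:
servo_tool(
  rows=[
    [0.042,0.031,0.01,0,0,-0.031,0],
    [0.042,0.031,0.06,0,0,-0.031,0],
    [0.042,0.031,0.11,0,0,-0.031,0],
    [0.042,0.031,0.126,0,0,-0.031,0],
    [0.042,0.031,0.126,0,0,-0.031,0],
  ],
  force=25,
)

```text
t: 8.18
ee_pos: [0.6613, 0.1301, 0.2636]
eef_rot: [-3.141, 0.0, 1.667]
wrist_force: [0.0, 1.1, -0.6]
width: 0.499
finger_force: 0.0
```

Request:
servo_tool(
  rows=[
    [0,0,0,0,0,0,-1],
    [0,0,0,0,0,0,-1],
    [0,0,0,0,0,0,-1],
    [0,0,0,0,0,0,-1],
  ],
)

```text
t: 8.68
ee_pos: [0.6617, 0.1312, 0.265]
eef_rot: [3.139, 0.001, 1.668]
wrist_force: [0.1, -2.5, 6.3]
width: 0.334
finger_force: 25.0
```

Request:
servo_tool(
  rows=[
    [0,0,-0.03,0,0,0,-1],
    [0,0,-0.06,0,0,0,-1],
    [0,0,-0.1,0,0,0,-1],
    [0,0,-0.1,0,0,0,-1],
  ],
)

```text
t: 9.18
ee_pos: [0.6622, 0.1321, 0.3673]
eef_rot: [3.135, -0.001, 1.669]
wrist_force: [-0.7, 0.5, -0.8]
width: 0.338
finger_force: 25.0
```

Run:
```python
from h import *
plan([(610,-110,360,88),(545,-360,300,81.6),(555,-436,180,81.6),(555,-436,94,81.6)])
```

```text
now [0.6622, 0.1321, 0.3673] [179.6, -0.0, 95.6] w 0.338 t 9.2
(610, -110, 360, 88) [-0.236, -0.076, 0.007] [0.002, -0.0, 0.042] rows>=4.0
(545, -360, 300, 81.6) [-0.252, -0.056, 0.06] [0.0, -0.0, 0.036] rows>=4.2
(555, -436, 180, 81.6) [-0.074, 0.021, 0.12] [0.0, 0.0, -0.0] rows>=2.3
(555, -436, 94, 81.6) [0.0, -0.0, 0.086] [0.0, 0.0, -0.0] rows>=1.4
```

Request:
servo_tool(
  rows=[
    [-0.236,-0.076,0.007,0,0,0.042,-1],
    [-0.236,-0.076,0.007,0,0,0.042,-1],
    [-0.236,-0.076,0.007,0,0,0.042,-1],
    [-0.236,-0.076,0.007,0,0,0.042,-1],
    [-0.236,-0.076,0.007,0,0,0.042,-1],
  ],
)

```text
t: 9.8
ee_pos: [0.6068, -0.1141, 0.355]
eef_rot: [-3.139, -0.0, 1.531]
wrist_force: [-0.0, 0.3, -0.8]
width: 0.34
finger_force: 25.0
```

Request:
servo_tool(
  rows=[
    [-0.252,-0.056,0.06,0,0,0.036,-1],
    [-0.252,-0.056,0.06,0,0,0.036,-1],
    [-0.252,-0.056,0.06,0,0,0.036,-1],
    [-0.252,-0.056,0.06,0,0,0.036,-1],
    [-0.252,-0.056,0.06,0,0,0.036,-1],
  ],
)

```text
t: 10.42
ee_pos: [0.5426, -0.3622, 0.2943]
eef_rot: [-3.139, -0.001, 1.421]
wrist_force: [-0.6, 0.2, -0.9]
width: 0.343
finger_force: 25.0
```

Run:
```python
from h import *
s=snap('wrist'); save(s,'w4.png'); _,_,P=cloud(s)
h=cv2.cvtColor(s['pixels'],cv2.COLOR_RGB2HSV); z=P[...,2]
print(rects(s,(z>.006)&(z<.016),.010,1500)); print(rects(s,(h[...,2]<55)&(z<.03),.010,1500))
plan([(555,-436,180,81.6),(555,-436,94,81.6)])
```

```text
[[498.8, -427.7, 179.8, 100.0, -7.8, 9.9, 230.9, 204.8]]
[[456.4, -423.3, 89.0, 82.6, 81.7, 10.0, 192.1, 215.7]]
now [0.5427, -0.3624, 0.2944] [-179.9, -0.1, 81.4] w 0.337 t 10.5
(555, -436, 180, 81.6) [-0.071, 0.023, 0.114] [-0.001, -0.0, -0.001] rows>=2.2
(555, -436, 94, 81.6) [0.0, -0.0, 0.086] [0.0, 0.0, -0.0] rows>=1.4
```

View pics/w4.png

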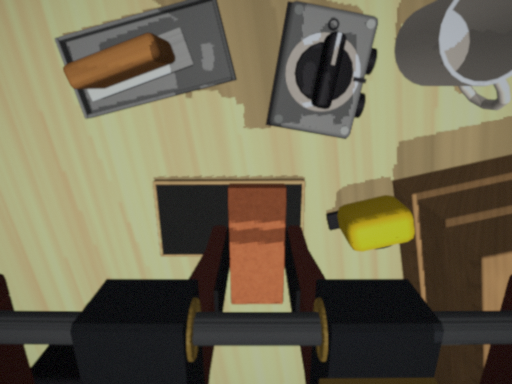

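The strip is held, the handle's pointer is now at the ring mark (OFF), and the board measures exactly 180 x 100 mm at (499,-428) with yaw -7.8°. I'll place the strip on the board.

Request:
servo_tool(
  rows=[
    [-0.071,0.022,0.04,0,0,-0.004,-1],
    [-0.071,0.022,0.1,0,0,-0.004,-1],
    [-0.071,0.022,0.15,0,0,-0.004,-1],
    [-0.071,0.022,0.19,0,0,-0.004,-1],
    [-0.071,0.022,0.198,0,0,-0.004,-1],
  ],
)

```text
t: 11.1
ee_pos: [0.5547, -0.4309, 0.0953]
eef_rot: [-3.137, -0.004, 1.438]
wrist_force: [0.1, 0.5, -0.3]
width: 0.335
finger_force: 25.0
```

Request:
servo_tool(
  rows=[
    [0,0,0.002,0,0,0,-1],
    [0,0,0.002,0,0,0,-1],
    [0,0,0.002,0,0,0,0],
    [0,0,0.002,0,0,0,0],
    [0,0,0.002,0,0,0,0],
  ],
)

```text
t: 11.72
ee_pos: [0.5552, -0.4344, 0.0973]
eef_rot: [3.141, 0.0, 1.436]
wrist_force: [0.2, 0.1, 0.1]
width: 0.501
finger_force: 0.0
```

Request:
servo_tool(
  rows=[
    [0,0,-0.05,0,0,0,0],
    [0,0,-0.11,0,0,0,0],
    [0,0,-0.17,0,0,0,0],
    [0,0,-0.23,0,0,0,0],
    [0,0,-0.26,0,0,0,0],
  ],
)

```text
t: 12.35
ee_pos: [0.5556, -0.4347, 0.3613]
eef_rot: [3.137, 0.003, 1.436]
wrist_force: [-0.2, -0.4, -0.5]
width: 0.499
finger_force: 0.0
```

Run:
```python
from h import *
for n in ['top']:
    s=snap(n); [print(r) for r in rects(s,terr(s),.189,12) if 150<r[5]<200 or r[5]<30]
    [print(r) for r in rects(s,terr(s),.019,12) if r[5]<30]
plan([(580,-120,360,80),(595.6,139.2,330,78.5),(595.6,139.2,263.5,78.5)])
```

```text
[186.4, 557.3, 142.5, 98.1, -0.7, 189.5, 18.6, 353.2]
[428.6, 147.6, 28.9, 16.9, -70.9, 188.8, 185.8, 251.9]
[503.7, 136.8, 24.4, 20.5, 14.6, 189.1, 190.5, 222.4]
[517.5, 226.8, 21.4, 21.4, -30.4, 189.8, 155.6, 217.0]
[550.8, -378.8, 63.9, 29.2, 83.2, 18.2, 391.4, 203.0]
[591.2, 229.2, 28.4, 16.1, -34.9, 189.2, 155.1, 188.8]
[596.2, 139.6, 64.3, 24.4, 78.3, 189.5, 189.5, 186.5]
[680.5, 218.8, 65.4, 23.7, 89.7, 188.9, 159.3, 154.4]
[744.9, -58.1, 138.8, 8.0, 89.5, 8.4, 265.3, 129.7]
[558.1, -435.4, 74.6, 34.1, 83.2, 18.2, 391.4, 203.0]
[784.7, -61.1, 162.0, 9.3, 89.5, 8.4, 265.3, 129.7]
now [0.5564, -0.4353, 0.3646] [179.5, 0.3, 82.3] w 0.493 t 12.4
(580, -120, 360, 80) [0.316, -0.019, 0.003] [0.003, 0.002, 0.013] rows>=5.1
(595.6, 139.2, 330, 78.5) [0.258, -0.03, 0.03] [0.0, -0.0, 0.008] rows>=4.2
(595.6, 139.2, 263.5, 78.5) [0.0, -0.0, 0.066] [-0.0, -0.0, -0.0] rows>=1.1
```

Request:
servo_tool(
  rows=[
    [0.31,-0.019,0,0.003,0,0.013,0],
    [0.31,-0.019,0,0.003,0,0.013,0],
    [0.31,-0.019,0,0.003,0,0.013,0],
    [0.31,-0.019,0,0.003,0,0.013,0],
    [0.31,-0.019,0,0.003,0,0.013,0],
  ],
)

```text
t: 13.02
ee_pos: [0.5776, -0.1224, 0.3562]
eef_rot: [-3.132, 0.0, 1.395]
wrist_force: [1.2, 0.1, 0.3]
width: 0.501
finger_force: 0.0
```

Request:
servo_tool(
  rows=[
    [0.258,-0.03,0.02,0,0,0.008,0],
    [0.258,-0.03,0.02,0,0,0.008,0],
    [0.258,-0.03,0.02,0,0,0.008,0],
    [0.258,-0.03,0.02,0,0,0.008,0],
    [0.258,-0.03,0.02,0,0,0.008,0],
  ],
)

```text
t: 13.65
ee_pos: [0.5927, 0.1382, 0.3359]
eef_rot: [-3.131, 0.0, 1.374]
wrist_force: [-1.0, -1.1, 0.6]
width: 0.502
finger_force: 0.0
```

Run:
```python
from h import *
s=snap('wrist')
for r in rects(s,terr(s),.189,60): print(r)
plan([(595.6,139.2,263.5,78.5)])
```

```text
[428.4, 148.0, 32.8, 21.9, -69.5, 188.5, 47.5, 228.0]
[502.9, 137.5, 29.7, 25.8, 13.8, 188.5, 143.3, 223.6]
[595.5, 139.8, 69.3, 28.9, 78.4, 188.6, 261.6, 196.5]
[736.6, 155.1, 44.1, 5.0, -74.2, 40.4, 454.7, 142.6]
[517.4, 226.7, 25.4, 25.4, 59.8, 188.5, 124.5, 101.5]
[760.5, 168.1, 61.9, 46.3, -74.7, 50.9, 485.0, 113.3]
[590.6, 228.5, 32.9, 18.9, -34.0, 188.5, 228.2, 76.0]
[679.7, 218.3, 68.8, 29.6, 88.3, 188.6, 364.1, 61.5]
now [0.5929, 0.1375, 0.336] [-179.4, 0.0, 78.7] w 0.502 t 13.7
(595.6, 139.2, 263.5, 78.5) [0.002, 0.003, 0.072] [-0.003, 0.0, 0.001] rows>=1.2
```

Request:
servo_tool(
  rows=[
    [0.002,0.003,0.04,-0.003,0,0.001,0],
    [0.002,0.003,0.06,-0.003,0,0.001,0],
    [0.002,0.003,0.072,-0.003,0,0.001,0],
    [0.002,0.003,0.072,-0.003,0,0.001,0],
  ],
)

```text
t: 14.2
ee_pos: [0.5958, 0.1353, 0.2643]
eef_rot: [-3.14, 0.001, 1.366]
wrist_force: [0.4, 0.5, -0.6]
width: 0.501
finger_force: 0.0
```

Request:
servo_tool(
  rows=[
    [0,0,0,0,0,0,-1],
    [0,0,0,0,0,0,-1],
    [0,0,0,0,0,0,-1],
    [0,0,0,0,0,0,-1],
  ],
)

```text
t: 14.7
ee_pos: [0.5965, 0.1363, 0.2659]
eef_rot: [3.14, 0.0, 1.367]
wrist_force: [-0.4, -1.6, 5.4]
width: 0.336
finger_force: 25.0
```

Request:
servo_tool(
  rows=[
    [0,0,-0.03,0,0,0,-1],
    [0,0,-0.06,0,0,0,-1],
    [0,0,-0.1,0,0,0,-1],
    [0,0,-0.1,0,0,0,-1],
  ],
)

```text
t: 15.2
ee_pos: [0.5972, 0.1369, 0.3682]
eef_rot: [3.136, -0.002, 1.367]
wrist_force: [0.1, -0.7, -0.0]
width: 0.333
finger_force: 25.0
```

Run:
```python
from h import *
plan([(550,-140,360,80),(498,-426,300,82.2),(498,-426,95,82.2)])
```

```text
now [0.5972, 0.1369, 0.3682] [179.7, -0.1, 78.3] w 0.333 t 15.2
(550, -140, 360, 80) [-0.281, 0.01, 0.008] [0.002, -0.001, -0.009] rows>=4.5
(498, -426, 300, 82.2) [-0.291, -0.002, 0.06] [0.0, 0.0, -0.012] rows>=4.7
(498, -426, 95, 82.2) [-0.0, 0.0, 0.205] [0.0, -0.0, 0.0] rows>=3.3
```

Request:
servo_tool(
  rows=[
    [-0.281,0.01,0.008,0,0,-0.009,-1],
    [-0.281,0.01,0.008,0,0,-0.009,-1],
    [-0.281,0.01,0.008,0,0,-0.009,-1],
    [-0.281,0.01,0.008,0,0,-0.009,-1],
    [-0.281,0.01,0.008,0,0,-0.009,-1],
  ],
)

```text
t: 15.82
ee_pos: [0.5475, -0.1432, 0.3555]
eef_rot: [-3.139, 0.0, 1.393]
wrist_force: [-0.6, 0.3, -0.3]
width: 0.335
finger_force: 25.0
```

Request:
servo_tool(
  rows=[
    [-0.291,-0.002,0.06,0,0,-0.012,-1],
    [-0.291,-0.002,0.06,0,0,-0.012,-1],
    [-0.291,-0.002,0.06,0,0,-0.012,-1],
    [-0.291,-0.002,0.06,0,0,-0.012,-1],
    [-0.291,-0.002,0.06,0,0,-0.012,-1],
  ],
)

```text
t: 16.45
ee_pos: [0.4947, -0.4288, 0.2948]
eef_rot: [-3.14, -0.001, 1.432]
wrist_force: [0.3, -0.0, 0.1]
width: 0.334
finger_force: 25.0
```

Run:
```python
from h import *
plan([(498,-429,95,82.2)])
```

```text
now [0.4947, -0.4288, 0.2948] [-179.9, -0.1, 82.0] w 0.334 t 16.4
(498, -429, 95, 82.2) [0.0, 0.004, 0.2] [-0.001, -0.0, -0.001] rows>=3.2
```

Request:
servo_tool(
  rows=[
    [0,0.003,0.06,0,0,0,-1],
    [0,0.003,0.12,0,0,0,-1],
    [0,0.003,0.17,0,0,0,-1],
    [0,0.003,0.195,0,0,0,-1],
    [0,0.003,0.202,0,0,0,-1],
  ],
)

```text
t: 17.08
ee_pos: [0.497, -0.4257, 0.0933]
eef_rot: [-3.135, -0.004, 1.433]
wrist_force: [-10.5, 5.8, 23.3]
width: 0.338
finger_force: 25.0
```

Request:
servo_tool(
  rows=[
    [0,0,0,0,0,0,-1],
    [0,0,0,0,0,0,-1],
    [0,0,0,0,0,0,0],
    [0,0,0,0,0,0,0],
    [0,0,0,0,0,0,0],
  ],
)

```text
t: 17.7
ee_pos: [0.4991, -0.4275, 0.0953]
eef_rot: [3.141, 0.001, 1.433]
wrist_force: [-0.6, -0.9, 0.5]
width: 0.5
finger_force: 0.0
```

Request:
servo_tool(
  rows=[
    [0,0,-0.05,0,0,0,0],
    [0,0,-0.11,0,0,0,0],
    [0,0,-0.17,0,0,0,0],
    [0,0,-0.23,0,0,0,0],
    [0,0,-0.26,0,0,0,0],
  ],
)

```text
t: 18.32
ee_pos: [0.4996, -0.4279, 0.3595]
eef_rot: [3.137, 0.003, 1.433]
wrist_force: [0.2, 0.8, 0.4]
width: 0.501
finger_force: 0.0
```

Run:
```python
from h import *
for n in ['top']:
    s=snap(n); [print(r) for r in rects(s,terr(s),.189,12) if 150<r[5]<200]
    [print(r) for r in rects(s,terr(s),.019,12) if r[5]<30]
plan([(590,-120,360,80),(660,130,355,88),(679.6,218.5,330,88.2)])
```

```text
[185.4, 555.0, 145.1, 95.4, 2.2, 189.6, 18.6, 353.2]
[428.9, 147.7, 29.1, 16.6, -68.7, 188.9, 185.8, 251.8]
[503.5, 136.7, 23.9, 20.5, 14.5, 189.1, 190.5, 222.5]
[517.6, 226.7, 21.4, 20.9, 59.0, 189.0, 155.6, 217.0]
[591.0, 228.9, 28.4, 15.5, -34.9, 189.2, 155.2, 188.8]
[680.5, 218.8, 65.4, 23.7, 89.7, 189.2, 159.3, 154.3]
[501.3, -423.5, 73.7, 34.1, 81.6, 18.3, 387.8, 222.1]
[558.3, -435.4, 74.3, 34.2, 82.5, 18.5, 391.4, 203.0]
[784.7, -61.1, 162.0, 9.3, 89.5, 8.1, 265.3, 129.7]
now [0.5004, -0.4285, 0.3627] [179.5, 0.3, 82.1] w 0.501 t 18.4
(590, -120, 360, 80) [0.318, 0.046, 0.001] [0.003, 0.002, 0.012] rows>=5.1
(660, 130, 355, 88) [0.258, 0.026, 0.005] [-0.0, 0.0, -0.044] rows>=4.2
(679.6, 218.5, 330, 88.2) [0.089, 0.016, 0.025] [0.0, 0.0, -0.001] rows>=1.5
```

Request:
servo_tool(
  rows=[
    [0.31,0.046,0,0.003,0,0.012,0],
    [0.31,0.046,0,0.003,0,0.012,0],
    [0.31,0.046,0,0.003,0,0.012,0],
    [0.31,0.046,0,0.003,0,0.012,0],
    [0.31,0.046,0,0.003,0,0.012,0],
  ],
)

```text
t: 19.0
ee_pos: [0.5871, -0.1255, 0.3545]
eef_rot: [-3.132, 0.001, 1.395]
wrist_force: [0.2, 0.4, -0.8]
width: 0.497
finger_force: 0.0
```

Request:
servo_tool(
  rows=[
    [0.258,0.026,0,0,0,-0.044,0],
    [0.258,0.026,0,0,0,-0.044,0],
    [0.258,0.026,0,0,0,-0.044,0],
    [0.258,0.026,0,0,0,-0.044,0],
    [0.258,0.026,0,0,0,-0.044,0],
  ],
)

```text
t: 19.62
ee_pos: [0.6578, 0.1257, 0.3536]
eef_rot: [-3.132, -0.001, 1.538]
wrist_force: [0.9, -0.3, 0.5]
width: 0.497
finger_force: 0.0
```

Request:
servo_tool(
  rows=[
    [0.093,0.016,0.025,0,0,-0.001,0],
    [0.093,0.016,0.025,0,0,-0.001,0],
    [0.093,0.016,0.025,0,0,-0.001,0],
    [0.093,0.016,0.025,0,0,-0.001,0],
  ],
)

```text
t: 20.12
ee_pos: [0.6768, 0.213, 0.3292]
eef_rot: [-3.132, 0.0, 1.536]
wrist_force: [-0.6, -0.5, -0.0]
width: 0.498
finger_force: 0.0
```

Run:
```python
from h import *
plan([(679.6,218.5,263.5,88.2)])
```

```text
now [0.6768, 0.213, 0.3292] [-179.4, 0.0, 88.0] w 0.498 t 20.1
(679.6, 218.5, 263.5, 88.2) [0.006, 0.003, 0.066] [-0.003, 0.0, -0.001] rows>=1.1
```

Request:
servo_tool(
  rows=[
    [0.006,0.003,0.03,-0.003,0,-0.001,0],
    [0.006,0.003,0.05,-0.003,0,-0.001,0],
    [0.006,0.003,0.065,-0.003,0,-0.001,0],
    [0.006,0.003,0.065,-0.003,0,-0.001,0],
  ],
)

```text
t: 20.62
ee_pos: [0.679, 0.2194, 0.2632]
eef_rot: [-3.139, 0.0, 1.539]
wrist_force: [-0.3, 0.6, 1.3]
width: 0.5
finger_force: 0.0
```

Request:
servo_tool(
  rows=[
    [0,0,0,0,0,0,-1],
    [0,0,0,0,0,0,-1],
    [0,0,0,0,0,0,-1],
    [0,0,0,0,0,0,-1],
  ],
)

```text
t: 21.12
ee_pos: [0.68, 0.2204, 0.2655]
eef_rot: [3.14, -0.001, 1.54]
wrist_force: [0.1, -0.7, 5.3]
width: 0.338
finger_force: 25.0
```

Request:
servo_tool(
  rows=[
    [0,0,-0.03,0,0,0,-1],
    [0,0,-0.06,0,0,0,-1],
    [0,0,-0.1,0,0,0,-1],
    [0,0,-0.1,0,0,0,-1],
  ],
)

```text
t: 21.62
ee_pos: [0.6807, 0.2207, 0.3683]
eef_rot: [3.136, -0.003, 1.54]
wrist_force: [0.2, 0.2, -1.1]
width: 0.333
finger_force: 25.0
```

Run:
```python
from h import *
plan([(610,-40,362,85),(530,-290,362,82),(444,-419,300,82.2),(444,-419,95,82.2)])
```

```text
now [0.6807, 0.2207, 0.3683] [179.7, -0.2, 88.2] w 0.333 t 21.6
(610, -40, 362, 85) [-0.263, -0.063, 0.005] [0.002, -0.001, 0.018] rows>=4.3
(530, -290, 362, 82) [-0.256, -0.058, 0.0] [-0.0, -0.0, 0.017] rows>=4.2
(444, -419, 300, 82.2) [-0.14, -0.067, 0.062] [0.0, 0.0, -0.001] rows>=2.7
(444, -419, 95, 82.2) [-0.0, 0.0, 0.205] [0.0, -0.0, 0.0] rows>=3.3
```

Request:
servo_tool(
  rows=[
    [-0.263,-0.063,0.005,0,0,0.018,-1],
    [-0.263,-0.063,0.005,0,0,0.018,-1],
    [-0.263,-0.063,0.005,0,0,0.018,-1],
    [-0.263,-0.063,0.005,0,0,0.018,-1],
    [-0.263,-0.063,0.005,0,0,0.018,-1],
  ],
)

```text
t: 22.25
ee_pos: [0.6067, -0.0434, 0.358]
eef_rot: [-3.139, -0.0, 1.48]
wrist_force: [-0.4, 0.2, 0.3]
width: 0.333
finger_force: 25.0
```

Request:
servo_tool(
  rows=[
    [-0.256,-0.058,0,0,0,0.017,-1],
    [-0.256,-0.058,0,0,0,0.017,-1],
    [-0.256,-0.058,0,0,0,0.017,-1],
    [-0.256,-0.058,0,0,0,0.017,-1],
    [-0.256,-0.058,0,0,0,0.017,-1],
  ],
)

```text
t: 22.88
ee_pos: [0.5271, -0.293, 0.3582]
eef_rot: [-3.141, -0.001, 1.426]
wrist_force: [-0.2, 0.2, -0.8]
width: 0.334
finger_force: 25.0
```

Request:
servo_tool(
  rows=[
    [-0.14,-0.067,0.062,0,0,0,-1],
    [-0.14,-0.067,0.062,0,0,0,-1],
    [-0.14,-0.067,0.062,0,0,0,-1],
    [-0.14,-0.067,0.062,0,0,0,-1],
    [-0.14,-0.067,0.062,0,0,0,-1],
  ],
)

```text
t: 23.5
ee_pos: [0.443, -0.4187, 0.2968]
eef_rot: [-3.141, -0.002, 1.43]
wrist_force: [0.1, -0.9, -0.0]
width: 0.333
finger_force: 25.0
```

Run:
```python
from h import *
plan([(443,-419,95,82.2)])
```

```text
now [0.443, -0.4187, 0.2968] [-180.0, -0.1, 81.9] w 0.333 t 23.5
(443, -419, 95, 82.2) [-0.001, 0.0, 0.202] [-0.0, -0.001, -0.001] rows>=3.2
```

Request:
servo_tool(
  rows=[
    [0,0,0.06,0,0,0,-1],
    [0,0,0.12,0,0,0,-1],
    [0,0,0.17,0,0,0,-1],
    [0,0,0.19,0,0,0,-1],
    [0,0,0.2,0,0,0,-1],
  ],
)

```text
t: 24.12
ee_pos: [0.4432, -0.4191, 0.097]
eef_rot: [3.141, -0.001, 1.431]
wrist_force: [0.5, -0.0, -0.3]
width: 0.331
finger_force: 25.0
```

Request:
servo_tool(
  rows=[
    [0,0,0,0,0,0,-1],
    [0,0,0,0,0,0,-1],
    [0,0,0,0,0,0,0],
    [0,0,0,0,0,0,0],
    [0,0,0,0,0,0,0],
  ],
)

```text
t: 24.75
ee_pos: [0.4421, -0.4197, 0.0974]
eef_rot: [3.141, -0.0, 1.429]
wrist_force: [-0.5, 0.2, -1.3]
width: 0.497
finger_force: 0.0
```

Request:
servo_tool(
  rows=[
    [0,0,-0.05,0,0,0,0],
    [0,0,-0.11,0,0,0,0],
    [0,0,-0.17,0,0,0,0],
    [0,0,-0.23,0,0,0,0],
    [0,0,-0.26,0,0,0,0],
  ],
)

```text
t: 25.38
ee_pos: [0.4426, -0.4203, 0.3611]
eef_rot: [3.138, 0.002, 1.43]
wrist_force: [0.3, -0.0, -0.1]
width: 0.5
finger_force: 0.0
```

Run:
```python
from h import *
for n in ['top']:
    s=snap(n); [print(r) for r in rects(s,terr(s),.189,12) if 150<r[5]<200]
    [print(r) for r in rects(s,terr(s),.019,12) if r[5]<30]
plan([(430,-310,370,45),(380,-240,330,10)])
```

```text
[185.4, 555.2, 144.9, 95.5, 2.1, 189.6, 18.6, 353.3]
[428.9, 147.7, 29.1, 16.6, -68.7, 189.0, 185.8, 251.8]
[503.5, 136.7, 23.9, 20.5, 14.5, 189.1, 190.5, 222.5]
[517.8, 226.6, 21.4, 20.5, 59.0, 189.3, 155.6, 217.0]
[591.1, 229.1, 28.6, 15.2, -33.1, 189.2, 155.1, 188.8]
[444.8, -421.1, 74.0, 33.9, 81.8, 18.5, 387.9, 241.3]
[501.5, -423.5, 73.7, 33.7, 81.6, 18.4, 387.8, 222.1]
[558.3, -435.3, 74.1, 34.2, 82.5, 18.5, 391.2, 202.9]
[784.7, -61.1, 162.0, 9.3, 89.5, 8.6, 265.3, 129.7]
now [0.4433, -0.421, 0.3641] [179.6, 0.3, 81.9] w 0.498 t 25.4
(430, -310, 370, 45) [0.108, -0.029, -0.007] [0.003, 0.001, 0.205] rows>=3.4
(380, -240, 330, 10) [0.014, -0.085, 0.04] [-0.0, -0.0, 0.194] rows>=3.3
```

Request:
servo_tool(
  rows=[
    [0.108,-0.029,-0.007,0.003,0,0.205,0],
    [0.108,-0.029,-0.007,0.003,0,0.205,0],
    [0.108,-0.029,-0.007,0.003,0,0.205,0],
    [0.108,-0.029,-0.007,0.003,0,0.205,0],
    [0.108,-0.029,-0.007,0.003,0,0.205,0],
  ],
)

```text
t: 26.05
ee_pos: [0.4284, -0.3085, 0.3636]
eef_rot: [-3.132, 0.003, 0.787]
wrist_force: [-0.3, 0.2, 0.2]
width: 0.505
finger_force: 0.0
```

Request:
servo_tool(
  rows=[
    [0.014,-0.085,0.04,0,0,0.194,0],
    [0.014,-0.085,0.04,0,0,0.194,0],
    [0.014,-0.085,0.04,0,0,0.194,0],
    [0.014,-0.085,0.04,0,0,0.194,0],
    [0.014,-0.085,0.04,0,0,0.194,0],
  ],
)

```text
t: 26.68
ee_pos: [0.3779, -0.2386, 0.3246]
eef_rot: [-3.135, 0.008, 0.178]
wrist_force: [0.0, 0.5, -0.3]
width: 0.499
finger_force: 0.0
```

Run:
```python
from h import *
s=snap('wrist'); save(s,'w5.png'); _,_,P=cloud(s); z=P[...,2]
near=(abs(P[...,0]-.445)<.13)&(abs(P[...,1]+.236)<.08)
print(rects(s,near&(z>.07)&(z<.09),.080,100)); print(rects(s,near&(z>.001+.013),.018,800));print(rects(s,near&(z>.003),.018,800))
h=cv2.cvtColor(s['pixels'],cv2.COLOR_RGB2HSV)
print(rects(s,near&((h[...,1]<50)|(z>.013)),.018,800))
plan([(437,-238,330,10),(437,-238,124,10)])
```

```text
[[435.1, -241.3, 85.1, 21.9, 9.9, 83.0, 270.3, 111.3]]
[[153.0, -273.4, 807.8, 273.6, -79.5, 341.2, 256.3, 323.5], [445.7, -236.3, 169.2, 84.0, 5.1, 5.0, 266.2, 91.6]]
[[153.0, -273.4, 807.8, 273.6, -79.5, 341.2, 256.3, 323.5], [445.7, -236.3, 169.2, 84.0, 5.1, 5.0, 266.2, 91.6]]
[[153.0, -273.4, 807.8, 273.6, -79.5, 341.2, 256.3, 323.5], [445.7, -236.3, 169.2, 84.0, 5.1, 5.0, 266.2, 91.6]]
now [0.3779, -0.2387, 0.3246] [-179.6, 0.4, 10.2] w 0.499 t 26.7
(437, -238, 330, 10) [0.058, 0.01, -0.006] [-0.002, 0.002, 0.001] rows>=0.9
(437, -238, 124, 10) [0.0, -0.0, 0.206] [-0.0, -0.0, 0.0] rows>=3.3
```

View pics/w5.png

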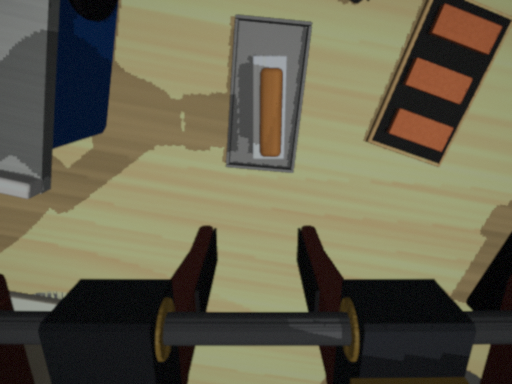

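The three strips lie flat on the board, and the scraper's grip shows at (270,111). The tray centre is (445.7,-236.3) with yaw 5.1°, and the scraper is at (435.5,-240.8) with yaw 10°.

Request:
servo_tool(
  rows=[
    [0.056,0.012,0,-0.002,0.002,0.001,0],
    [0.056,0.012,0.06,-0.002,0.002,0.001,0],
    [0.056,0.012,0.12,-0.002,0.002,0.001,0],
    [0.056,0.012,0.17,-0.002,0.002,0.001,0],
    [0.056,0.012,0.205,-0.002,0.002,0.001,0],
  ],
  force=45,
)

```text
t: 27.35
ee_pos: [0.4328, -0.2393, 0.117]
eef_rot: [-3.14, 0.003, 0.175]
wrist_force: [0.4, 0.1, -0.1]
width: 0.502
finger_force: 0.0
```

Request:
servo_tool(
  rows=[
    [0,0,0,0,0,0,0],
    [0,0,0,0,0,0,-1],
    [0,0,0,0,0,0,-1],
    [0,0,0,0,0,0,-1],
    [0,0,0,0,0,0,-1],
  ],
)

```text
t: 27.98
ee_pos: [0.4344, -0.2401, 0.1209]
eef_rot: [3.14, -0.001, 0.173]
wrist_force: [-0.7, 0.0, 8.8]
width: 0.244
finger_force: 45.0
```

Run:
```python
from h import *
o=bot.observe();print(o['finger_force'],o['wrist_force'])
c,s_=np.cos(np.radians(-3.1)),np.sin(np.radians(-3.1))
f=lambda x,y:(round(547.5+c*x-s_*y,1),round(101.7+s_*x+c*y,1))
for q in [(-108,-10),(-108,200),(-35,0),(-35,200),(42,95),(42,200)]: print(q,f(*q))
plan([(436,-240,330,10),(436,-100,370,0),(*f(-108,-10),370,-3.1)])
```

```text
45.00147521495819 [-0.6803431   0.02835227  8.81147582]
(-108, -10) (np.float64(439.1), np.float64(97.6))
(-108, 200) (np.float64(450.5), np.float64(307.2))
(-35, 0) (np.float64(512.6), np.float64(103.6))
(-35, 200) (np.float64(523.4), np.float64(303.3))
(42, 95) (np.float64(594.6), np.float64(194.3))
(42, 200) (np.float64(600.3), np.float64(299.1))
now [0.4344, -0.2401, 0.1209] [179.9, -0.1, 9.9] w 0.244 t 28.0
(436, -240, 330, 10) [0.002, 0.001, -0.209] [0.001, -0.0, -0.0] rows>=3.3
(436, -100, 370, 0) [0.024, -0.138, -0.04] [0.0, -0.0, 0.056] rows>=2.3
(np.float64(439.1), np.float64(97.6), 370, -3.1) [0.003, -0.198, 0.0] [-0.0, -0.0, 0.017] rows>=3.2
```

Run:
```python
from h import *
c,s_=np.cos(np.radians(-3.1)),np.sin(np.radians(-3.1))
f=lambda x,y:(round(float(547.5+c*x-s_*y),1),round(float(101.7+s_*x+c*y),1))
plan([(436,-240,390,10),(480,-70,390,0),(*f(-42,-12),375,-3.1)])
s=snap('top'); [print(r) for r in rects(s,terr(s),.189,12) if 150<r[5]<200]
```

```text
now [0.4344, -0.2401, 0.1209] [179.9, -0.1, 9.9] w 0.244 t 28.0
(436, -240, 390, 10) [0.002, 0.001, -0.269] [0.001, -0.0, -0.0] rows>=4.3
(480, -70, 390, 0) [0.073, -0.16, -0.0] [0.0, -0.0, 0.056] rows>=2.8
(504.9, 92.0, 375, -3.1) [0.025, -0.162, 0.015] [-0.0, -0.0, 0.017] rows>=2.6
[186.4, 557.4, 142.2, 98.6, -1.0, 189.5, 18.7, 353.1]
[428.6, 147.6, 28.9, 16.9, -70.9, 189.4, 185.9, 251.7]
[503.5, 136.7, 23.9, 20.5, 14.5, 189.3, 190.5, 222.5]
[517.6, 226.7, 21.4, 20.9, 59.0, 189.1, 155.5, 217.0]
[591.4, 228.9, 27.8, 15.2, -33.1, 189.6, 155.1, 188.7]
```

Request:
servo_tool(
  rows=[
    [0,0,-0.03,0,0,0,-1],
    [0,0,-0.09,0,0,0,-1],
    [0,0,-0.15,0,0,0,-1],
    [0,0,-0.21,0,0,0,-1],
    [0,0,-0.27,0,0,0,-1],
  ],
)

```text
t: 28.65
ee_pos: [0.4331, -0.2391, 0.3918]
eef_rot: [3.141, 0.001, 0.173]
wrist_force: [0.7, -0.2, -3.1]
width: 0.247
finger_force: 45.0
```

Request:
servo_tool(
  rows=[
    [0.074,-0.161,0,0,0,0.056,-1],
    [0.074,-0.161,0,0,0,0.056,-1],
    [0.074,-0.161,0,0,0,0.056,-1],
    [0.074,-0.161,0,0,0,0.056,-1],
    [0.074,-0.161,0,0,0,0.056,-1],
  ],
)

```text
t: 29.28
ee_pos: [0.4786, -0.0681, 0.3894]
eef_rot: [3.141, 0.001, -0.002]
wrist_force: [0.4, -0.6, -3.5]
width: 0.251
finger_force: 45.0
```

Request:
servo_tool(
  rows=[
    [0.025,-0.162,0.01,0,0,0.017,-1],
    [0.025,-0.162,0.01,0,0,0.017,-1],
    [0.025,-0.162,0.01,0,0,0.017,-1],
    [0.025,-0.162,0.01,0,0,0.017,-1],
    [0.025,-0.162,0.01,0,0,0.017,-1],
  ],
)

```text
t: 29.9
ee_pos: [0.5044, 0.0923, 0.3791]
eef_rot: [3.141, 0.001, -0.058]
wrist_force: [-0.3, 0.7, -1.5]
width: 0.25
finger_force: 45.0
```

Run:
```python
from h import *
s=snap('wrist'); save(s,'w6.png')
for r in rects(s,terr(s),.189,60): print(r)
plan([(504.9,92,300,-3.1)])
```

```text
[428.5, 147.9, 31.5, 21.9, -69.7, 188.4, 197.7, 264.3]
[503.3, 135.5, 29.8, 25.5, 13.3, 188.3, 206.1, 189.7]
[517.3, 225.0, 25.7, 25.4, -29.9, 188.2, 101.7, 180.0]
[590.5, 226.3, 33.6, 21.2, -33.9, 188.3, 83.0, 92.9]
now [0.5044, 0.0921, 0.3792] [180.0, 0.1, -3.3] w 0.246 t 29.9
(504.9, 92, 300, -3.1) [0.001, -0.0, 0.079] [0.0, 0.0, -0.001] rows>=1.3
```

View pics/w6.png

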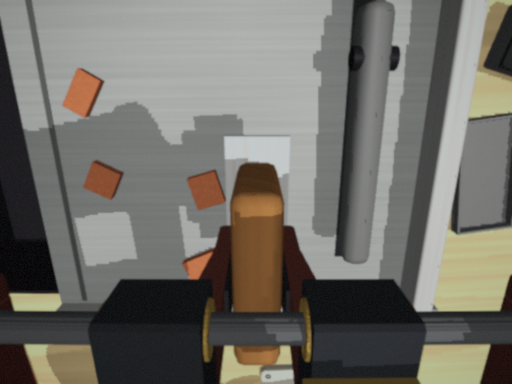

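The scraper is held straight, with its pad to the right of offcut 2 at (206,190). The other offcuts are at (102,180), (83,93) and (198,264). I'll lower it and sweep the middle lane slowly.

Request:
servo_tool(
  rows=[
    [0.001,0.007,0.02,0,0,0,-1],
    [0.001,0.007,0.045,0,0,0,-1],
    [0.001,0.007,0.065,0,0,0,-1],
    [0.001,0.007,0.076,0,0,0,-1],
    [0.001,0.007,0.079,0,0,0,-1],
  ],
)

```text
t: 30.58
ee_pos: [0.505, 0.0858, 0.3]
eef_rot: [3.141, 0.002, -0.058]
wrist_force: [0.0, 0.8, -1.6]
width: 0.249
finger_force: 45.0
```

Request:
servo_tool(
  rows=[
    [0,0,0,0,0,0,-1],
    [0,-0.01,0,0,0,0,-1],
  ],
)

```text
t: 30.82
ee_pos: [0.506, 0.0966, 0.301]
eef_rot: [3.142, -0.0, -0.057]
wrist_force: [0.8, 1.8, -2.7]
width: 0.25
finger_force: 45.0
```

Request:
servo_tool(
  rows=[
    [0,-0.02,0.0015,0,0,0,-1],
    [0,-0.04,0.0015,0,0,0,-1],
    [0,-0.06,0.0015,0,0,0,-1],
    [0,-0.08,0.0015,0,0,0,-1],
    [0,-0.1,0.0015,0,0,0,-1],
  ],
)

```text
t: 31.45
ee_pos: [0.5112, 0.198, 0.2987]
eef_rot: [3.141, 0.001, -0.056]
wrist_force: [-0.3, 0.1, -2.3]
width: 0.249
finger_force: 45.0
```

Request:
servo_tool(
  rows=[
    [0,-0.02,0,0,0,0,-1],
    [0,-0.04,0,0,0,0,-1],
    [0,-0.06,0,0,0,0,-1],
    [0,-0.08,0,0,0,0,-1],
    [0,-0.108,0,0,0,0,-1],
  ],
)

```text
t: 32.08
ee_pos: [0.5174, 0.3054, 0.2986]
eef_rot: [3.141, 0.001, -0.057]
wrist_force: [0.5, 0.0, -2.5]
width: 0.246
finger_force: 45.0
```

Request:
servo_tool(
  rows=[
    [0,0,0,0,0,0,-1],
    [0,0,-0.05,0,0,0,-1],
    [0,0,-0.06,0,0,0,-1],
  ],
)

```text
t: 32.45
ee_pos: [0.5185, 0.3048, 0.3616]
eef_rot: [-3.139, -0.004, -0.057]
wrist_force: [0.8, -0.5, -2.0]
width: 0.249
finger_force: 45.0
```

Run:
```python
from h import *
s=snap('scene'); _,_,P=cloud(s)
for r in rects(s,terr(s),.189,10):
    if 380<r[0]<780 and 0<r[1]<500: print(r)
s=snap('top')
print('top');[print(r) for r in rects(s,terr(s),.189,12) if 380<r[0]<780 and 0<r[1]<500]
plan([(594.6,180,365,-3.1),(594.6,180,300,-3.1)])
```

```text
[577.6, 369.3, 27.2, 24.3, 87.5, 23.4, 336.4, 287.6]
[589.1, 229.2, 30.6, 16.3, -35.9, 189.3, 302.2, 253.4]
top
[428.6, 147.6, 29.1, 16.1, -68.7, 189.4, 185.8, 251.9]
[591.4, 229.0, 29.2, 15.2, -33.1, 189.3, 155.3, 188.6]
now [0.5177, 0.3043, 0.3597] [-179.9, -0.1, -3.3] w 0.246 t 32.5
(594.6, 180, 365, -3.1) [0.084, 0.12, -0.005] [-0.0, -0.0, -0.001] rows>=2.3
(594.6, 180, 300, -3.1) [0.0, -0.0, 0.065] [0.0, -0.0, -0.0] rows>=1.0
```

Request:
servo_tool(
  rows=[
    [0.082,0.124,-0.005,0,0,0,-1],
    [0.082,0.124,-0.005,0,0,0,-1],
    [0.082,0.124,-0.005,0,0,0,-1],
    [0.082,0.124,0.04,0,0,0,-1],
    [0.082,0.124,0.058,0,0,0,-1],
  ],
)

```text
t: 33.17
ee_pos: [0.5903, 0.1752, 0.297]
eef_rot: [3.14, 0.007, -0.057]
wrist_force: [-6.3, -1.7, 16.9]
width: 0.247
finger_force: 45.0
```

Request:
servo_tool(
  rows=[
    [0,0,0.002,0,0,0,-1],
    [0,-0.02,0.002,0,0,0,-1],
    [0,-0.04,0.002,0,0,0,-1],
    [0,-0.06,0.002,0,0,0,-1],
  ],
)

```text
t: 33.67
ee_pos: [0.5956, 0.2381, 0.2991]
eef_rot: [-3.141, 0.0, -0.055]
wrist_force: [0.7, -0.9, -2.9]
width: 0.246
finger_force: 45.0
```

Request:
servo_tool(
  rows=[
    [0,-0.02,0,0,0,0,-1],
    [0,-0.04,0,0,0,0,-1],
    [0,-0.063,0,0,0,0,-1],
    [0,-0.063,0,0,0,0,-1],
    [0,-0.063,-0.06,0,0,0,-1],
  ],
)

```text
t: 34.3
ee_pos: [0.597, 0.2979, 0.3536]
eef_rot: [3.135, 0.011, -0.056]
wrist_force: [0.4, 0.5, -2.6]
width: 0.25
finger_force: 45.0
```

Run:
```python
from h import *
s=snap('scene'); _,_,P=cloud(s)
for r in rects(s,terr(s),.189,10):
    if 380<r[0]<780 and 0<r[1]<500: print(r)
s=snap('top')
print('top');[print(r) for r in rects(s,terr(s),.189,12) if 380<r[0]<780 and 0<r[1]<500]
plan([(520,100,365,-3.1),(440.5,98,345,-3.1),(440.5,98,299,-3.1)])
```

```text
[646.4, 363.4, 28.8, 15.8, 15.2, 14.8, 316.8, 299.7]
[577.6, 368.9, 26.4, 24.3, 87.5, 22.8, 336.4, 287.6]
top
[428.4, 147.5, 29.1, 16.6, -68.6, 189.0, 185.8, 251.9]
now [0.6016, 0.2997, 0.3653] [-179.7, -0.5, -3.2] w 0.242 t 34.4
(520, 100, 365, -3.1) [-0.07, 0.204, -0.001] [-0.001, -0.003, -0.001] rows>=3.5
(440.5, 98, 345, -3.1) [-0.079, 0.006, 0.02] [0.0, -0.0, -0.0] rows>=1.3
(440.5, 98, 299, -3.1) [0.0, 0.0, 0.046] [0.0, -0.0, -0.0] rows>=0.7
```

Request:
servo_tool(
  rows=[
    [-0.07,0.204,-0.001,0,-0.003,0,-1],
    [-0.07,0.204,-0.001,0,-0.003,0,-1],
    [-0.07,0.204,-0.001,0,-0.003,0,-1],
    [-0.07,0.204,-0.001,0,-0.003,0,-1],
    [-0.07,0.204,-0.001,0,-0.003,0,-1],
  ],
)

```text
t: 35.02
ee_pos: [0.5169, 0.097, 0.3596]
eef_rot: [3.141, 0.011, -0.06]
wrist_force: [0.4, 1.3, -3.3]
width: 0.246
finger_force: 45.0
```

Request:
servo_tool(
  rows=[
    [-0.07,0.006,0,0,0,0,-1],
    [-0.07,0.006,0,0,0,0,-1],
    [-0.07,0.006,0.03,0,0,0,-1],
    [-0.07,0.006,0.05,0,0,0,-1],
    [-0.07,0.006,0.058,0,0,0,-1],
  ],
)

```text
t: 35.65
ee_pos: [0.4474, 0.0975, 0.3016]
eef_rot: [3.141, 0.011, -0.056]
wrist_force: [0.5, -0.1, -3.2]
width: 0.245
finger_force: 45.0
```

Run:
```python
from h import *
plan([(449.8,98,299.5,-3.1)])
```

```text
now [0.4474, 0.0975, 0.3016] [180.0, 0.6, -3.2] w 0.245 t 35.6
(449.8, 98, 299.5, -3.1) [0.002, -0.001, 0.002] [0.0, 0.004, -0.001] rows>=0.1
```

Request:
servo_tool(
  rows=[
    [0.003,-0.02,0.002,0,0.004,0,-1],
    [0.003,-0.04,0.002,0,0.004,0,-1],
    [0.003,-0.06,0.002,0,0.004,0,-1],
    [0.003,-0.08,0.002,0,0.004,0,-1],
    [0.003,-0.1,0.002,0,0.004,0,-1],
  ],
)

```text
t: 36.28
ee_pos: [0.4563, 0.198, 0.3009]
eef_rot: [-3.141, -0.003, -0.056]
wrist_force: [-0.3, -0.6, -2.4]
width: 0.249
finger_force: 45.0
```

Request:
servo_tool(
  rows=[
    [0,-0.02,0,0,0,0,-1],
    [0,-0.04,0,0,0,0,-1],
    [0,-0.06,0,0,0,0,-1],
    [0,-0.085,0,0,0,0,-1],
    [0,-0.112,0,0,0,0,-1],
  ],
)

```text
t: 36.9
ee_pos: [0.4619, 0.3099, 0.3003]
eef_rot: [3.141, -0.002, -0.057]
wrist_force: [0.7, 0.1, -2.8]
width: 0.251
finger_force: 45.0
```

Request:
servo_tool(
  rows=[
    [0,0,0,0,0,0,-1],
    [0,0,-0.05,0,0,0,-1],
    [0,0,-0.09,0,0,0,-1],
    [0,0,-0.09,0,0,0,-1],
  ],
)

```text
t: 37.4
ee_pos: [0.4627, 0.3088, 0.3934]
eef_rot: [-3.138, -0.007, -0.057]
wrist_force: [0.2, -0.0, -2.2]
width: 0.248
finger_force: 45.0
```

Run:
```python
from h import *
s=snap('scene'); _,_,P=cloud(s)
for r in rects(s,terr(s),.189,10):
    if 380<r[0]<780 and 0<r[1]<500: print(r)
s=snap('top');save(s,'top2.png')
print('top');[print(r) for r in rects(s,terr(s),.189,8) if 380<r[0]<780 and 0<r[1]<500]
plan([(470,100,385,0),(450,-120,385,3),(445.7,-236.3,330,5.1)])
```

```text
[646.4, 363.4, 28.8, 15.8, 15.2, 14.5, 316.8, 299.7]
[578.0, 369.3, 27.4, 24.4, 85.6, 23.0, 336.4, 287.6]
[522.4, 389.7, 27.9, 20.4, 80.9, 13.4, 356.0, 282.5]
top
now [0.4612, 0.3079, 0.3894] [179.9, -0.1, -3.2] w 0.248 t 37.5
(470, 100, 385, 0) [0.021, 0.207, 0.005] [0.0, -0.0, -0.018] rows>=3.3
(450, -120, 385, 3) [-0.02, 0.22, 0.0] [-0.0, 0.0, -0.017] rows>=3.5
(445.7, -236.3, 330, 5.1) [-0.01, 0.116, 0.055] [-0.0, 0.0, -0.012] rows>=2.1
```

View pics/top2.png

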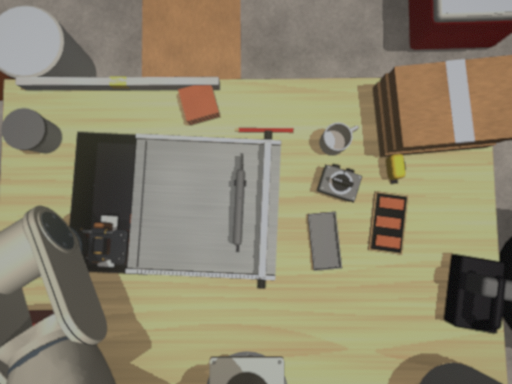

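The top view shows the deck clear of offcuts, the strips on the board at (388,222) and the tray empty. The scene data shows offcuts in the tub, one of them lying on another at z 23 mm. I'll return the scraper now.

Request:
servo_tool(
  rows=[
    [0.021,0.207,0,0,0,-0.018,-1],
    [0.021,0.207,0,0,0,-0.018,-1],
    [0.021,0.207,0,0,0,-0.018,-1],
    [0.021,0.207,0,0,0,-0.018,-1],
    [0.021,0.207,0,0,0,-0.018,-1],
  ],
)

```text
t: 38.12
ee_pos: [0.4701, 0.099, 0.3885]
eef_rot: [3.14, 0.001, -0.003]
wrist_force: [0.3, 1.0, -2.0]
width: 0.248
finger_force: 45.0
```

Request:
servo_tool(
  rows=[
    [-0.02,0.22,0,0,0,-0.017,-1],
    [-0.02,0.22,0,0,0,-0.017,-1],
    [-0.02,0.22,0,0,0,-0.017,-1],
    [-0.02,0.22,0,0,0,-0.017,-1],
    [-0.02,0.22,0,0,0,-0.017,-1],
  ],
)

```text
t: 38.75
ee_pos: [0.4507, -0.1202, 0.3893]
eef_rot: [-3.141, -0.0, 0.051]
wrist_force: [0.5, 0.5, -1.9]
width: 0.25
finger_force: 45.0
```

Request:
servo_tool(
  rows=[
    [-0.01,0.116,0,0,0,-0.012,-1],
    [-0.01,0.116,0,0,0,-0.012,-1],
    [-0.01,0.116,0.055,0,0,-0.012,-1],
    [-0.01,0.116,0.055,0,0,-0.012,-1],
    [-0.01,0.116,0.055,0,0,-0.012,-1],
  ],
)

```text
t: 39.38
ee_pos: [0.4482, -0.2346, 0.3362]
eef_rot: [3.141, -0.002, 0.093]
wrist_force: [-0.0, -0.1, -2.1]
width: 0.248
finger_force: 45.0
```

Run:
```python
from h import *
s=snap('wrist');save(s,'w7.png')
plan([(445,-235.7,160,5.1),(445,-235.7,121.5,5.1)])
```

```text
now [0.4485, -0.2349, 0.337] [179.9, -0.2, 5.3] w 0.252 t 39.4
(445, -235.7, 160, 5.1) [-0.004, 0.0, 0.177] [0.0, -0.001, 0.001] rows>=2.8
(445, -235.7, 121.5, 5.1) [0.0, 0.0, 0.039] [0.0, 0.0, -0.0] rows>=0.6
```

View pics/w7.png

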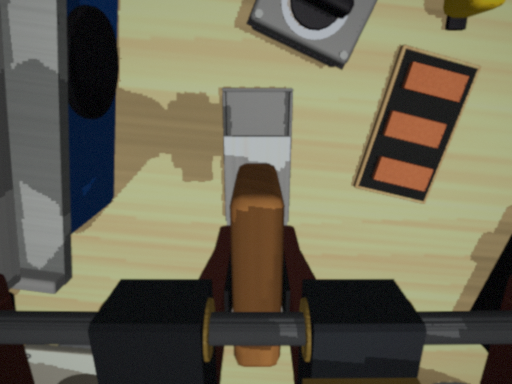

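The scraper is upright in the fingers, lined up over the tray at about (257,150). I'll lower it.

Request:
servo_tool(
  rows=[
    [-0.004,0,0.05,0,-0.001,0.001,-1],
    [-0.004,0,0.1,0,-0.001,0.001,-1],
    [-0.004,0,0.15,0,-0.001,0.001,-1],
    [-0.004,0,0.185,0,-0.001,0.001,-1],
    [-0.004,0,0.2,0,-0.001,0.001,-1],
  ],
)

```text
t: 40.05
ee_pos: [0.4447, -0.2358, 0.1353]
eef_rot: [3.141, 0.001, 0.089]
wrist_force: [1.0, 0.4, -2.2]
width: 0.248
finger_force: 45.0
```

Request:
servo_tool(
  rows=[
    [0,0,0.004,0,0,0,-1],
    [0,0,0.01,0,0,0,-1],
    [0,0,0.014,0,0,0,-1],
    [0,0,0.014,0,0,0,-1],
  ],
)

```text
t: 40.55
ee_pos: [0.444, -0.2363, 0.1219]
eef_rot: [3.141, 0.001, 0.088]
wrist_force: [0.1, 0.3, -2.5]
width: 0.247
finger_force: 45.0
```

Run:
```python
from h import *
plan([(445,-235.7,121.5,5.1)]); print(bot.observe()['wrist_force'])
```

```text
now [0.444, -0.2363, 0.1219] [179.9, 0.0, 5.0] w 0.247 t 40.5
(445, -235.7, 121.5, 5.1) [0.001, -0.001, 0.0] [0.0, 0.0, -0.0] rows>=0.0
[ 0.09217438  0.31598673 -2.51206911]
```

Request:
servo_tool(
  rows=[
    [0.001,-0.001,0.001,0,0,0,-1],
    [0.001,-0.001,0.0015,0,0,0,-1],
    [0.001,-0.001,0.0015,0,0,0,-1],
  ],
)

```text
t: 40.92
ee_pos: [0.445, -0.2352, 0.1204]
eef_rot: [3.141, 0.001, 0.088]
wrist_force: [0.0, 1.1, 2.1]
width: 0.249
finger_force: 45.0
```

Request:
servo_tool(
  rows=[
    [0,0,0,0,0,0,-0.2],
    [0,0,0,0,0,0,-0.2],
    [0,0,0,0,0,0,0],
    [0,0,0,0,0,0,0],
  ],
)

```text
t: 41.42
ee_pos: [0.4447, -0.2352, 0.12]
eef_rot: [3.141, 0.001, 0.088]
wrist_force: [-0.1, -0.3, -0.4]
width: 0.503
finger_force: 0.0
```

Request:
servo_tool(
  rows=[
    [0,0,-0.05,0,0,0,0],
    [0,0,-0.11,0,0,0,0],
    [0,0,-0.17,0,0,0,0],
    [0,0,-0.23,0,0,0,0],
    [-0.06,0,-0.23,0,0,0,0],
  ],
)

```text
t: 42.05
ee_pos: [0.3887, -0.242, 0.3552]
eef_rot: [3.134, -0.008, 0.091]
wrist_force: [-0.8, -0.1, -0.2]
width: 0.498
finger_force: 0.0
```

Run:
```python
from h import *
s=snap('wrist'); save(s,'w8.png'); _,_,P=cloud(s); z=P[...,2]
near=(abs(P[...,0]-.445)<.13)&(abs(P[...,1]+.236)<.08)
print(rects(s,near&(z>.07)&(z<.09),.084,100)); print(rects(s,near&(z>.003)&(z<.1),.018,800))
s=snap('scene')
for r in rects(s,terr(s),.189,10):
    if 380<r[0]<780 and 0<r[1]<500: print(r)
plan([(540,-276,340,40),(617,-277,340,70.7),(617,-277,152,70.7)])
```

```text
[[445.8, -236.4, 84.0, 21.5, 4.5, 83.0, 252.9, 112.1]]
[[445.9, -236.2, 168.3, 83.9, 5.0, 5.0, 253.0, 105.1]]
[646.4, 363.4, 28.8, 15.8, 15.2, 15.6, 316.8, 299.7]
[578.0, 369.3, 27.4, 24.4, 85.6, 22.8, 336.4, 287.6]
[522.1, 390.4, 29.2, 21.2, 80.9, 14.0, 356.2, 282.9]
now [0.3814, -0.2396, 0.3506] [180.0, 0.1, 5.0] w 0.501 t 42.1
(540, -276, 340, 40) [0.155, 0.05, 0.01] [-0.0, 0.001, -0.195] rows>=3.3
(617, -277, 340, 70.7) [0.058, 0.05, 0.0] [-0.0, 0.0, -0.171] rows>=2.9
(617, -277, 152, 70.7) [-0.0, 0.0, 0.188] [-0.0, -0.0, 0.0] rows>=3.0
```

View pics/w8.png

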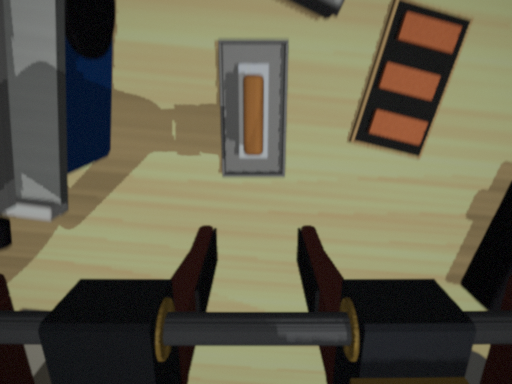

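The scraper stands upright, centred in the tray at (253,112) and released. Last, I'll turn the isolator back on.

Request:
servo_tool(
  rows=[
    [0.155,0.05,0.01,0,0,-0.195,0],
    [0.155,0.05,0.01,0,0,-0.195,0],
    [0.155,0.05,0.01,0,0,-0.195,0],
    [0.155,0.05,0.01,0,0,-0.195,0],
    [0.155,0.05,0.01,0,0,-0.195,0],
  ],
)

```text
t: 42.78
ee_pos: [0.5443, -0.2762, 0.339]
eef_rot: [-3.14, 0.002, 0.7]
wrist_force: [-0.3, -0.1, 0.3]
width: 0.499
finger_force: 0.0
```

Request:
servo_tool(
  rows=[
    [0.058,0.05,0,0,0,-0.171,0],
    [0.058,0.05,0,0,0,-0.171,0],
    [0.058,0.05,0,0,0,-0.171,0],
    [0.058,0.05,0,0,0,-0.171,0],
    [0.058,0.05,0,0,0,-0.171,0],
  ],
)

```text
t: 43.4
ee_pos: [0.6201, -0.2773, 0.34]
eef_rot: [-3.141, 0.001, 1.234]
wrist_force: [-0.9, -0.7, 0.5]
width: 0.501
finger_force: 0.0
```

Run:
```python
from h import *
s=snap('wrist'); _,_,P=cloud(s); z=P[...,2]
print(rects(s,(z>.088)&(z<.11),.098,100))
plan([(616,-277,152.5,70.7)])
```

```text
[[783.7, -411.2, 165.5, 24.3, 7.3, 99.4, 437.0, 234.5], [616.1, -276.4, 60.0, 13.8, 71.6, 97.2, 252.1, 169.8], [743.6, -265.9, 79.3, 79.0, -15.5, 40.1, 371.6, 117.1], [508.9, -76.7, 48.1, 8.2, -4.1, 99.3, 63.7, 4.8], [466.2, -65.2, 36.6, 9.4, -4.4, 98.9, 16.0, 9.3]]
now [0.6202, -0.2773, 0.3401] [-180.0, 0.1, 70.7] w 0.5 t 43.5
(616, -277, 152.5, 70.7) [-0.001, -0.004, 0.188] [-0.0, 0.0, 0.0] rows>=3.0
```

Request:
servo_tool(
  rows=[
    [-0.001,-0.004,0.06,0,0,0,0],
    [-0.001,-0.004,0.12,0,0,0,0],
    [-0.001,-0.004,0.165,0,0,0,0],
    [-0.001,-0.004,0.187,0,0,0,0],
    [-0.001,-0.004,0.187,0,0,0,0],
  ],
  force=30,
)

```text
t: 44.08
ee_pos: [0.6166, -0.2773, 0.1532]
eef_rot: [-3.141, 0.001, 1.236]
wrist_force: [1.1, 0.3, -0.4]
width: 0.503
finger_force: 0.0
```

Request:
servo_tool(
  rows=[
    [0,0,0,0,0,0,-1],
    [0,0,0,0,0,0,-1],
    [0,0,0,0,0,0,-1],
    [0,0,0,0,0,0,-1],
    [0,0,0,0,0,0,-1],
  ],
)

```text
t: 44.7
ee_pos: [0.6155, -0.2768, 0.1533]
eef_rot: [-3.139, 0.001, 1.238]
wrist_force: [-5.2, 2.0, 6.3]
width: 0.152
finger_force: 30.0
```

Request:
servo_tool(
  rows=[
    [0,0,0,0,0,0.05,-1],
    [0,0,0,0,0,0.1,-1],
    [0,0,0,0,0,0.15,-1],
    [0,0,0,0,0,0.2,-1],
    [0,0,0,0,0,0.25,-1],
  ],
)

```text
t: 45.32
ee_pos: [0.6156, -0.2769, 0.1533]
eef_rot: [-3.141, 0.002, 0.447]
wrist_force: [-3.7, 1.8, 5.6]
width: 0.158
finger_force: 30.0
```

Request:
servo_tool(
  rows=[
    [0,0,0,0,0,0.05,-1],
    [0,0,0,0,0,0.1,-1],
    [0,0,0,0,0,0.15,-1],
    [0,0,0,0,0,0.2,-1],
    [0,0,0,0,0,0.25,-1],
  ],
)

```text
t: 45.95
ee_pos: [0.6156, -0.277, 0.1533]
eef_rot: [3.141, 0.002, -0.338]
wrist_force: [-4.7, -0.4, 4.4]
width: 0.157
finger_force: 30.1
```

Request:
servo_tool(
  rows=[
    [0,0,0,0,0,0,-1],
    [0,0,0,0,0,0,0],
    [0,0,0,0,0,0,0],
    [0,0,0,0,0,0,0],
    [0,0,-0.05,0,0,0,0],
  ],
)

```text
t: 46.58
ee_pos: [0.6142, -0.276, 0.1993]
eef_rot: [3.142, 0.009, -0.332]
wrist_force: [-0.1, 0.7, -0.0]
width: 0.496
finger_force: 0.0
```

Request:
servo_tool(
  rows=[
    [0,0,-0.06,0,0,0,0],
    [0,0,-0.12,0,0,0,0],
    [0,0,-0.17,0,0,0,0],
    [0,0,-0.17,0,0,0,0],
  ],
)

```text
t: 47.08
ee_pos: [0.6181, -0.2776, 0.3784]
eef_rot: [3.14, -0.009, -0.332]
wrist_force: [0.8, 0.4, -0.5]
width: 0.501
finger_force: 0.0
```

Run:
```python
from h import *
s=snap('wrist'); save(s,'w9.png'); _,_,P=cloud(s); z=P[...,2]
print([r for r in rects(s,(z>.088)&(z<.11),.098,100) if r[2]<70])
s=snap('top');[print(r) for r in rects(s,terr(s),.189,8) if 380<r[0]<780 and 0<r[1]<500]
s=snap('scene')
for r in rects(s,terr(s),.189,10):
    if 380<r[0]<780 and 0<r[1]<500: print(r)
d,o,P=cloud(s); cv2.imwrite('pics/tub.png',cv2.resize(s['pixels'][240:360,250:420,::-1],None,fx=4,fy=4,interpolation=cv2.INTER_CUBIC))
```

```text
[[617.6, -278.2, 58.2, 13.4, -18.8, 96.9, 256.4, 165.2], [726.6, -416.9, 48.3, 11.1, 4.7, 101.1, 350.0, 22.2]]
[460.1, 305.6, 18.9, 18.3, 71.3, 14.3, 124.4, 240.0]
[646.6, 363.5, 29.3, 15.9, 15.4, 15.0, 316.8, 299.7]
[578.0, 369.3, 27.4, 24.4, 85.6, 23.3, 336.4, 287.6]
[522.5, 390.4, 29.2, 20.4, 80.9, 14.2, 356.1, 283.0]
```

View pics/tub.png

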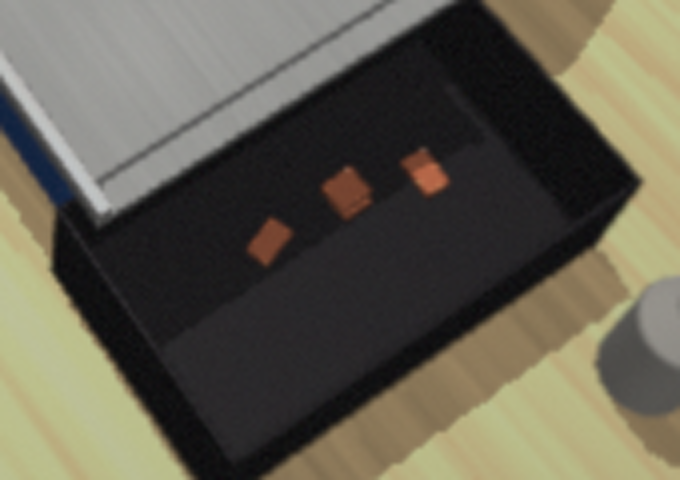

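View pics/w9.png

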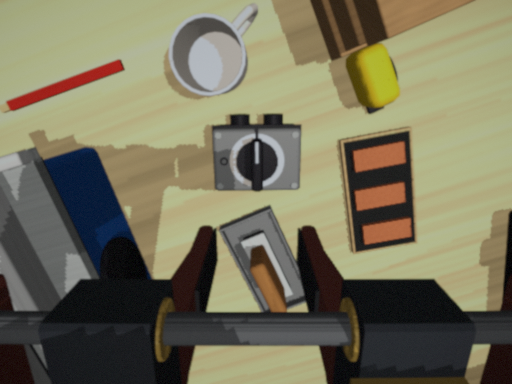

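The tub crop shows all four offcuts in it: a stacked pair at (347,192), and singles at (270,242) and (425,172). The wrist view shows the pointer fully back at ON (257,165), the strips flat on the board and the bystanders where they were.

```bash
python3 -c "
from rig import bot
print(bot.sign_off())"
```

```text
the job is handed in; nothing more can be done
None
```

The job is done and handed in at about 47 s of the 210 s: isolator turned off, all three strips laid flat on the board, all four offcuts swept into the tub with the block, scraper standing centred in its tray, isolator fully back on, and the tape, mug and pencil left alone.

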